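Open the gear case with a scraper and hold the gear over its shaft

ROBOT

A 7-joint arm with a two-finger parallel gripper is mounted at the origin on the work surface. World frame = base frame: x ahead of the robot, y to its left, z up, the work surface at z = 0. Lengths are in m, angles in rad, forces in N, time in s.
With the tool pointing down it reaches from about 0.425 to 1.025 m from the base axis. Payload 3.6 kg.
Tool frame: the origin (TCP) lies midway between the tips of the shut fingers; the grasp point (between the pads) lies 19 mm behind it; y points along the fingers, z is the direction in which the jaws open and shut, and the axes are right-handed (so a half turn about y gives the same grasp; the last joint's range is limited). The gripper opens to 85 mm and grips with 20 to 120 N. Pads are 22 mm wide; open, the fingers measure 114 mm over their backs; the gripper's body (76 mm by 85 mm) begins 54 mm behind the grasp point. The pads swing forward as they close: fully open they stand 13 mm farther back than shut.
Start: joints at [1.022, 0.591, 0.048, 1.609, -0.033, 0.943, -0.034], TCP at [0.319, -0.651, 0.231] pointing down, gripper open.
Joint ranges: [-2.69, 2.69], [-0.47, 2.24], [-1.27, 1.36], [0.19, 2.51], [-1.53, 4.68], [0.08, 2.07], [-3.09, 3.09]. Speed limits (rad/s): [2.57, 2.57, 3.14, 3.14, 3.14, 3.14, 3.14].

INTERFACE

Orientations are given as a unit quaternion [x, y, z, w].
In Python, from workcell import read_state, viewer, robot gives the robot as it stands.
- The arm moves only by the tool apply_moves, never from a script. Its argument "deltas" is text: rows parted by semicolons, each of 7 numbers parted by spaces: the finger opening in mm, from 0 to 85.4, then the shift along the tool's x, y, z in mm, then the turn, a rotation vector about the tool's x, y, z in degrees. In form: fingers tx ty tz ax ay az; .... A call has 1 to 12 rows; each row shifts and turns the commanded pose from where the row before left it, along the tool's axes as they then stand; what a row does not reach is not made up. A row lasts 1/8 s, in which the tool goes at most 62.5 mm and 10.7 degrees, less where a joint would pass 70% of its speed; a pose out of reach is approached as far as the arm can. A call is refused whole if a number of a shift passes 62.5 or a number of a turn 10.7, either way. A call with a gripper value outside its range is refused whole. The fingers move at their own pace and stop on an object; "grip_force" is the grip in N (left out, the last holds). Time passes only in rows, so rows that do not move let the fingers close. It gives the time, the measured TCP pose, the force and the opening at its end, in the units of the state.
- read_state(): the state, without advancing time (a new reading comes with each control period).
- viewer.read_camera(name): name is "side" or "top"; returns (picture, depth): 480x640x3 uint8, red, green, blue; 480x640 float32, m along the optical axis (not along the pixel's ray), 0 where there is no reading.
- viewer.get_calibration(name): a dict with "K" (3x3 intrinsics, pixels), "world_from_camera" (4x4, takes a point from camera to world coordinates). Camera axes: x right, y down, z forward; pixel columns grow to the right and rows downward; lengths in m; the calibration is good to about 2 mm. A picture is of the moment at which its call begins. get_calibration takes no time and is no camera call.
- robot.sign_off(): hands the job in, once; it reports no verdict.
The state is a dict: "time": time; "qpos": joint angles; "joint_vel": joint speeds; "tau": joint torques, N m; "position": TCP position; "tcp_rot": TCP orientation; "contact_force": force on the tool from outside, world axes, zero at the start; "ft_torque": the same for the moment, N m; "width": finger opening in m.
Only numpy, scipy, OpenCV 4.12 (cv2) and the standard library are available. Lean on these libraries where they do the work, as an engineer would, in place of code of your own. Each camera call takes 0.05 s, during which the arm holds its last target.

TASK

Slide the scraper's blade into the slot under the free edge of the gear case's cover, pry the cover up and swing it with the scraper well past upright so that it stays open (fingers and arm never touch the cover), then lay the scraper flat on the bench and let go of it. Pick up the toothed gear, carry it over the collet rack and stop with it hovering just above the end of the upright shaft in the case, about a centimetre clear, level and with its bore in line with the shaft. Finish while still holding it there, with the gear never having touched case, cover, shaft or rack; do not knock the rack and leave the pulley, the collar and the tin where they are.

Things in the scene. Friction and masses are not known exactly. Their poses are not given: they have to be found in the camera images.
- gear_case: Grey cast box fixed to the bench, open on top, 110 (x) x 100 (y) x 78 mm, walls 6 mm, a 44 mm round boss 10 mm proud on each y side. Origin: centre of underside, z up. Own -x side has the pry slot, +x side the cover's hinge; yawed about 60 to 100 degrees, so the slot faces the robot's right. Inside, centred, stands a 14 mm steel shaft (30 mm thick below z = 38) ending 12 mm below the rim.
- shaft_end (a point): Centre of the top end of the upright shaft, 66 mm above the bench, at the middle of the case; axes as the case.
- pry_slot (a point): Middle of the slot's mouth on the outer face of the case's -x side, 73.5 mm above the bench. Slot 84 mm wide, 9 mm high (z = 69 to 78 mm): the wall is lower there and the closed cover's underside is its roof. Open into the case; the shaft ends lower than the slot. Axes as the case: push the blade in along +x.
- hinge_line (a point): Middle of the cover's hinge line, on the top of the case's +x side, 78 mm above the bench; the hinge runs along the case's y. Axes as the case.
- cover (a joint): Cover angle, rad: 0 closed, grows as the free edge rises, 1.57 upright, stops at 2.2 (leaning back). Aluminium plate 110 x 100 x 4 mm, 0.1 kg, lying on the case flush with its outside, no handle. Stiff hinge (about 0.08 N m): it stays at any angle and takes about 1.5 N to lift at the free edge.
- cover_edge (a point): Middle of the cover's free edge, at its underside, moving with the cover; 110 mm from the hinge line. The cover runs from here along this point's +x to the hinge; +z is the cover's upper side.
- scraper: Flat scraper lying on the bench: wooden handle 80 long x 20 wide x 24 mm high, flat sides (own x -50 to 30 mm), a 12 mm brass ferrule, then a steel blade 22 wide, 2.5 mm thick, ending at x = 115 mm. Origin: under the handle, 50 mm from its rear end, a good place to grip; +x to the blade's tip, z up. Blade 12 mm above the handle's underside. 0.11 kg.
- scraper_tip (a point): Middle of the blade's end, mid-thickness: 115 mm ahead of and 12 mm above the scraper's origin; axes as the scraper.
- gear: Dark steel toothed gear lying flat: 14 teeth, 55 mm over them, rim 14 mm high; above it a smooth round hub 26 mm in diameter up to z = 44 mm, to grip it by. Through bore 16 mm. Origin: centre of underside, on the bore's axis; z up along it. About 0.2 kg. It lies with pulley and collar to the robot's right of the rack, in any of three places.
- gear_bore (a point): Centre of the bore's mouth in the gear's underside (the same point as the gear's origin).
- pulley: Bystander: dark steel V-groove pulley with a smooth rim 60 mm across and 22 mm high, no teeth, solid hub 26 mm in diameter up to 40 mm. Origin: centre of its underside.
- collar: Bystander: plain dark steel ring 52 mm across, 22 mm high, 30 mm bore. Origin: centre of its underside.
- tin: Bystander: closed grey tin, 54 mm in diameter, 85 mm high, standing beyond the scraper. Origin: centre of its underside.
- collet_rack: Obstacle fixed to the bench between the loose parts and the case: wooden block 270 (x) x 36 (y) x 48 mm with six steel collets standing in a row on it, 82 mm high in all. Origin: centre of its underside.
Things that resemble listed ones, but are neither listed nor needed, are in the scene too. What is shaped like the gear but yellow is not meant.

How it is judged:
By the outcome, as a careful person would: the job done as asked, in the order asked, and still so for the second after the job is handed in, while the arm keeps its last pose, push and grip.
It also fails if it takes over 72 s, if anything falls off the work surface, if the arm or the gripper's body presses on something with over 40 N, if the wrist force passes 120 N, or if a joint passes its speed limit or range.

## Working session

There is one attempt and no reset: what is moved stays moved. The work goes in short steps, Python scripts to look and compute and a tool call to move; the robot and the scene stay as the last step left them, time stands still between calls to the robot, and variables do not carry over. Pictures are saved under pics/ and viewed, and the job is handed in when it is done.

Besides the shell and the picture viewer there is one more tool, called after "Call:" as a command line: name --argument value ..., lists and objects as JSON in quotes. apply_moves: Moves the arm, as the interface text tells. Its arguments: {"type":"object","properties":{"deltas":{"type":"string"},"grip_force":{"type":"number"}},"required":["deltas"]}

```bash
mkdir -p pics; ls
python3 - <<'E'
from workcell import read_state, viewer, robot
import cv2,numpy as np
print(read_state())
for n in ["side","top"]:
    p,d=viewer.read_camera(n); c=viewer.get_calibration(n); print(n,c)
    cv2.imwrite(f"pics/{n}0.png",p[:,:,::-1]); np.savez(f"pics/{n}0.npz",p=p,d=d,K=c["K"],T=c["world_from_camera"])
E
```

```text
pics
{'time': 0.0, 'qpos': array([ 1.02149916,  0.59213457,  0.04832218,  1.60985089, -0.03328972,
        0.94266267, -0.0337265 ]), 'joint_vel': array([-3.25909026e-04, -2.10817404e-03, -4.95364036e-04, -2.85436994e-05,
       -2.98417382e-04, -4.27663667e-04,  3.59401250e-04]), 'tau': array([ 8.01683091e-04, -5.48701072e+01,  1.54682446e+00, -1.98128343e+01,
        9.40162368e-03,  8.93777353e-03, -1.80534265e-06]), 'position': array([ 0.31875387, -0.65024362,  0.23011967]), 'tcp_rot': array([-0.16000197,  0.68958116, -0.68805815,  0.15954052]), 'contact_force': array([-0.29804767, -0.74880575,  0.17210288]), 'ft_torque': array([ 0.03698816, -0.00738262,  0.01336126]), 'width': 0.08538681276487348}
side {'K': array([[492.42421986,   0.        , 322.94152023],
       [  0.        , 492.42421986, 237.86308309],
       [  0.        ,   0.        ,   1.        ]]), 'world_from_camera': array([[-0.93740348, -0.27011779,  0.21979784,  0.38558561],
       [-0.34814786,  0.71197657, -0.60982164,  0.4479013 ],
       [ 0.00823276, -0.64817108, -0.76145024,  0.7750537 ],
       [ 0.        ,  0.        ,  0.        ,  1.        ]])}
top {'K': array([[544.44745   ,   0.        , 321.95077068],
       [  0.        , 544.44745   , 240.17514378],
       [  0.        ,   0.        ,   1.        ]]), 'world_from_camera': array([[-2.48601282e-02, -9.93735231e-01,  1.08959925e-01,
         4.34084727e-01],
       [-9.99684197e-01,  2.51121687e-02,  9.41350144e-04,
        -8.97327756e-02],
       [-3.67167283e-03, -1.08902113e-01, -9.94045697e-01,
         1.34776087e+00],
       [ 0.00000000e+00,  0.00000000e+00,  0.00000000e+00,
         1.00000000e+00]])}
```

View pics/side0.png

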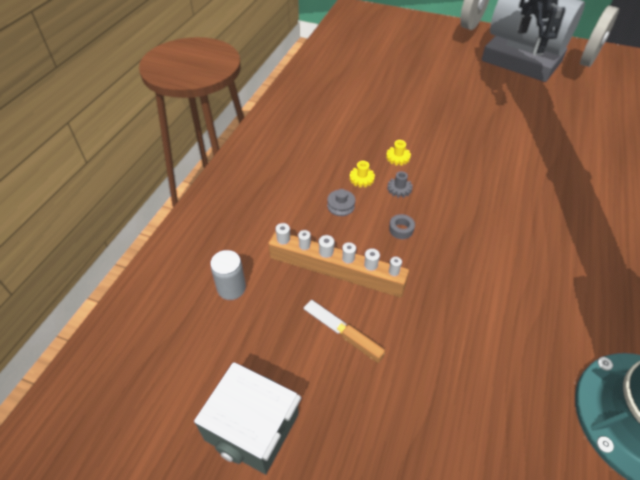

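View pics/top0.png

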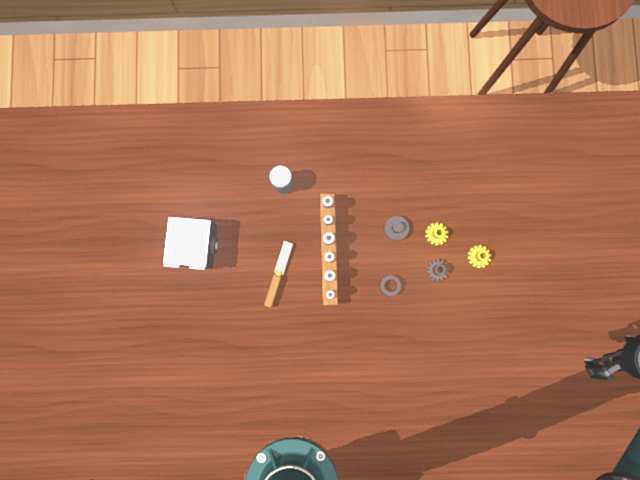

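Run:
```python
import cv2,numpy as np
s=cv2.imread("pics/side0.png");t=cv2.imread("pics/top0.png")
a=cv2.resize(s[350:480,180:320],None,fx=4,fy=4,interpolation=cv2.INTER_CUBIC)
b=cv2.resize(t[200:290,140:240],None,fx=5,fy=5,interpolation=cv2.INTER_CUBIC)
cv2.imwrite("pics/c1.png",a);cv2.imwrite("pics/c2.png",b)
c=cv2.resize(t[160:320,240:500],None,fx=3,fy=3,interpolation=cv2.INTER_CUBIC);cv2.imwrite("pics/c3.png",c)
```

```text
(no output)
```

View pics/c1.png

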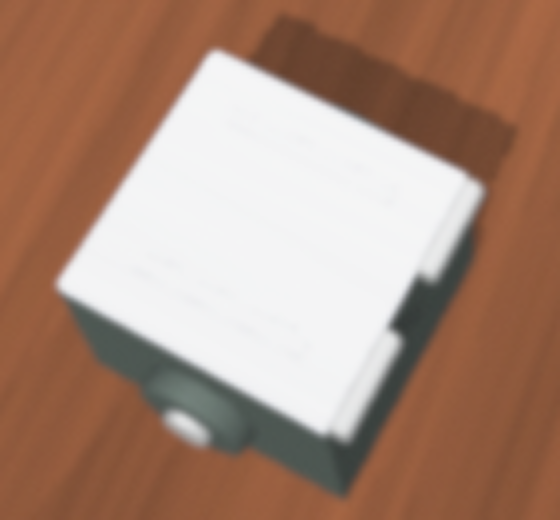

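View pics/c2.png

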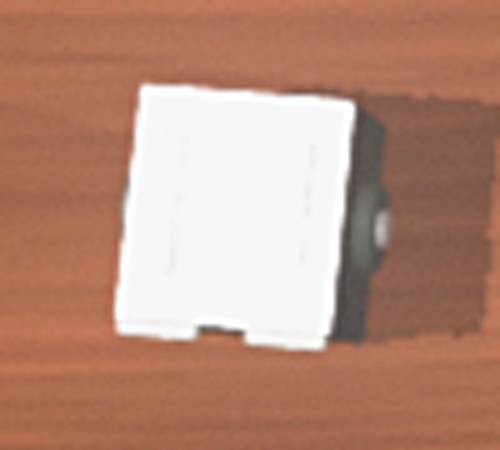

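View pics/c3.png

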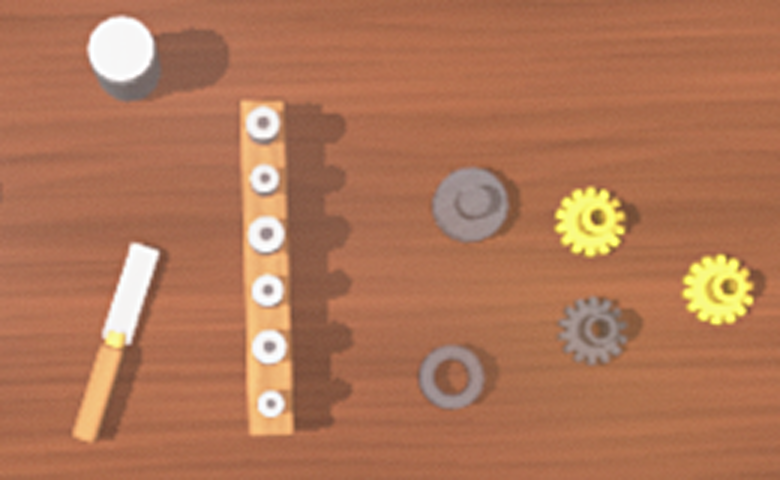

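```bash
cat > h.py <<'E'
import cv2,numpy as np
def cloud(f):
    z=np.load(f);d=z["d"];K=z["K"];T=z["T"]
    v,u=np.mgrid[:480,:640]
    P=np.stack([(u-K[0,2])/K[0,0]*d,(v-K[1,2])/K[1,1]*d,d],-1)
    return z["p"],d,P@T[:3,:3].T+T[:3,3]
E
python3 - <<'E'
from h import *
for n in ["side","top"]:
    p,d,W=cloud(f"pics/{n}0.npz")
    m=(d>0)&(W[...,0]>0.2)&(W[...,0]<0.65)&(W[...,1]>0.05)&(W[...,1]<0.4)
    mc=m&(W[...,2]>0.074)&(W[...,2]<.095)
    X=W[mc]; print(n,len(X),X.mean(0),X.min(0),X.max(0))
    r=cv2.minAreaRect((X[:,:2]*1000).astype(np.float32));print(r,cv2.boxPoints(r).round(1).tolist())
    print(np.histogram(X[:,2],20))
    hb=m&(W[...,2]>0.015)
    # height maps
    Y=W[hb]
    print(np.percentile(Y,[0,1,99,100],axis=0).round(4).tolist())
p,d,W=cloud("pics/top0.npz")
z=W[...,2]*1000
print(z[210:275:3,160:222:3].round(0).astype(int))
E
```

```text
side 5715 [0.5742713  0.23237612 0.08233596] [0.51177448 0.17426909 0.07405965] [0.63842624 0.28437547 0.08784107]
((575.2403564453125, 229.15762329101562), (100.92278289794922, 118.38125610351562), 83.9689712524414) [[511.1000061035156, 185.1999969482422], [628.7999877929688, 172.8000030517578], [639.4000244140625, 273.1000061035156], [521.7000122070312, 285.6000061035156]]
(array([  15,    7,   10,    7,   10,   17,   28,   58,  182,  469,  795,
       1161, 1182,  915,  500,  233,   94,   23,    7,    2]), array([0.07405965, 0.07474872, 0.07543779, 0.07612686, 0.07681593,
       0.077505  , 0.07819407, 0.07888315, 0.07957222, 0.08026129,
       0.08095036, 0.08163943, 0.0823285 , 0.08301757, 0.08370665,
       0.08439572, 0.08508479, 0.08577386, 0.08646293, 0.087152  ,
       0.08784107]))
[[0.4224, 0.05, 0.015], [0.4452, 0.0565, 0.0184], [0.6345, 0.2896, 0.0854], [0.6395, 0.2926, 0.0878]]
top 2111 [0.57414901 0.22898816 0.08170086] [0.5123176  0.1734373  0.07420497] [0.63674908 0.28485594 0.08987405]
((573.8755493164062, 229.80429077148438), (102.44821166992188, 117.7522659301757
[... 1412 characters left out ...]
78 81 82 81 82 84 84 81 76 59 60 36  1]
 [ 0  2 81 80 83 80 85 81 83 81 86 77 83 85 80 84 67 61 52 33  4]
 [-1 -4 79 80 82 84 83 84 81 83 83 81 81 88 80 84 67 57 48 -2 -3]
 [ 0  2 82 80 82 77 78 80 83 82 83 80 80 85 78 85 70 52 45 -7 -2]
 [-4 -4 85 83 84 82 81 78 85 81 83 81 80 83 80 80 59 29 -2  1 -4]
 [ 0 76 82 84 83 76 83 80 83 87 78 78 79 79 81 82 60 24  1  2  1]
 [ 2 84 78 82 79 81 80 85 85 83 81 79 80 80 83 81 53 22 -1  3  2]
 [ 0 80 84 80 84 79 77 81 81 79 78 79 85 84 82 80 50 21  0  0 -2]
 [-6 -3  3 79 83 87 82 -1  0  2 80 78 82 87 82 72 47 14  0  0  1]
 [-2 -3  2 -4  2  3  4  2 -2 -1 -1 -3  1 -6  1  1  2 -5  3 -2 -3]
 [ 3 -1  6  3  0 -1  2  0 -2  2  4  3 -1 -2 -1  1 -5 -3 -1  2  0]]
```

Run:
```python
from h import *
import cv2
th=np.deg2rad(-6.05)
ex=np.array([np.cos(th),np.sin(th)]);ey=np.array([-np.sin(th),np.cos(th)])
for n in ["side","top"]:
    p,d,W=cloud(f"pics/{n}0.npz")
    m=(d>0)&(W[...,2]>0.01)&(W[...,0]>0.49)&(W[...,0]<0.66)&(W[...,1]>0.15)&(W[...,1]<0.31)
    Q=W[m]; c=p[m].astype(int)
    a=Q[:,:2]@ex; b=Q[:,:2]@ey
    print(n,a.min(),a.max(),b.min(),b.max())
    top=Q[:,2]>.076
    print("top a",np.percentile(a[top],[0,.5,99.5,100]),"b",np.percentile(b[top],[0,.5,99.5,100]))
    a0=a[top].min()
    for i in range(-8,26,2):
        k=(a>=a0+i/1000)&(a<a0+(i+2)/1000)
        if k.sum(): print(i,k.sum(),"z med",np.round(np.percentile(Q[k,2],[5,50,95])*1000,1),"col",c[k].mean(0).round())
    # b-profile of near strip
    k=(a<a0+.008)&top
    print(np.histogram(b[k],np.arange(.24,.36,.005)+0.0))
# TCP projection check
T=np.load("pics/top0.npz")["T"];K=np.load("pics/top0.npz")["K"]
for q in [[.3188,-.6502,.23],[0,0,0.0],[.5,0.,0]]:
    c=np.linalg.inv(T)@np.r_[q,1];u=K@c[:3];print(q,u[:2]/u[2])
for n,r in [("side",(380,470,255,312)),("top",(250,275,155,225))]:
    z=np.load(f"pics/{n}0.npz")["p"][r[0]:r[1],r[2]:r[3]]
    cv2.imwrite(f"pics/n_{n}.png",cv2.resize(np.clip(z[:,:,::-1].astype(float)*2.0,0,255).astype(np.uint8),None,fx=(6 if n=="side" else 9),fy=(6 if n=="side" else 9),interpolation=cv2.INTER_NEAREST))
```

```text
side 0.4886788869324551 0.6072216020864071 0.22857612335741057 0.35199008572771007
top a [0.48867889 0.48934281 0.60553701 0.60706599] b [0.23806261 0.23945737 0.33855592 0.33895625]
0 103 z med [78.8 81.6 84.6] col [203. 204. 204.]
2 82 z med [80.9 83.4 85.8] col [225. 225. 226.]
4 81 z med [81.4 83.7 85.8] col [226. 227. 227.]
6 438 z med [13.4 37.9 84. ] col [107. 111. 109.]
8 216 z med [15.6 72.4 83.5] col [159. 162. 161.]
10 119 z med [47.3 82.1 84.3] col [227. 228. 228.]
12 117 z med [33.5 82.2 84.2] col [220. 222. 222.]
14 115 z med [45.  81.8 83.8] col [224. 226. 226.]
16 120 z med [40.4 82.1 83.8] col [223. 225. 225.]
18 117 z med [43.  82.3 84.5] col [226. 227. 227.]
20 118 z med [42.3 82.1 84.3] col [221. 223. 223.]
22 111 z med [36.5 82.  84.3] col [223. 225. 225.]
24 112 z med [46.8 81.9 83.7] col [224. 225. 225.]
(array([19, 20, 21, 18, 21, 22, 22, 16,  2,  4,  4,  3, 19, 23, 25, 24, 22,
       27, 24, 13,  0,  0,  0]), array([0.24 , 0.245, 0.25 , 0.255, 0.26 , 0.265, 0.27 , 0.275, 0.28 ,
       0.285, 0.29 , 0.295, 0.3  , 0.305, 0.31 , 0.315, 0.32 , 0.325,
       0.33 
[... 576 characters left out ...]
d [41.9 80.4 85.8] col [229. 229. 228.]
16 40 z med [37.1 80.  84.7] col [222. 221. 220.]
18 42 z med [67.5 82.1 86.4] col [236. 235. 235.]
20 42 z med [42.  82.  85.2] col [232. 231. 230.]
22 41 z med [40.8 80.2 84.4] col [228. 227. 227.]
24 43 z med [45.9 81.6 85. ] col [229. 228. 228.]
(array([6, 9, 6, 8, 9, 8, 6, 3, 0, 2, 1, 1, 8, 6, 7, 8, 8, 8, 6, 3, 0, 0,
       0]), array([0.24 , 0.245, 0.25 , 0.255, 0.26 , 0.265, 0.27 , 0.275, 0.28 ,
       0.285, 0.29 , 0.295, 0.3  , 0.305, 0.31 , 0.315, 0.32 , 0.325,
       0.33 , 0.335, 0.34 , 0.345, 0.35 , 0.355]))
[0.3188, -0.6502, 0.23] [603.22472687 350.35938487]
[0, 0, 0.0] [290.79480857 484.65313762]
[0.5, 0.0, 0] [287.03079098 273.93529477]
```

View pics/n_side.png

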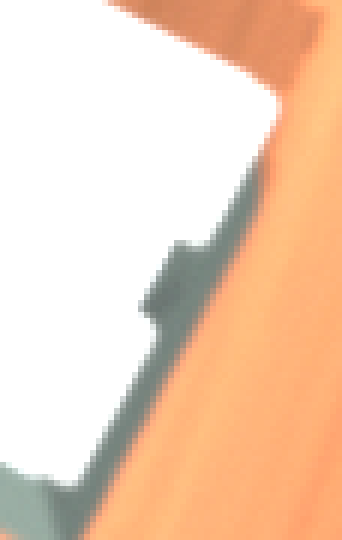

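View pics/n_top.png

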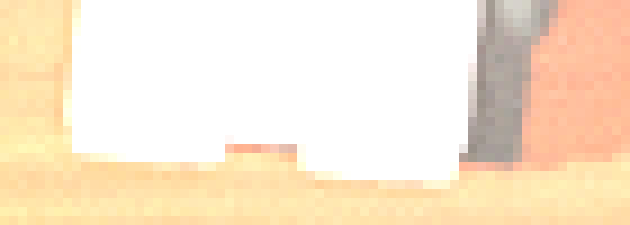

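Run:
```python
from h import *
from scipy.spatial.transform import Rotation as R
print(R.from_quat([-0.16000197,0.68958116,-0.68805815,0.15954052]).as_matrix().round(3))
for n in ["side","top"]:
    p,d,W=cloud(f"pics/{n}0.npz")
    X,Y,Z=W[...,0],W[...,1],W[...,2]
    ok=(d>0)
    def box(name,x0,x1,y0,y1,z0,z1):
        m=ok&(X>x0)&(X<x1)&(Y>y0)&(Y<y1)&(Z>z0)&(Z<z1)
        Q=W[m]; r=cv2.minAreaRect((Q[:,:2]*1000).astype(np.float32))
        c,rad=cv2.minEnclosingCircle((Q[:,:2]*1000).astype(np.float32))
        print(n,name,m.sum(),"mean",Q.mean(0).round(4),"rect",np.round(r[0],1),np.round(r[1],1),round(r[2],1),"circ",np.round(c,1),round(rad,1),"zmax",np.percentile(Q[:,2],98).round(4))
        return Q
    box("scraper",.38,.62,-.03,.09,.007,.04)
    box("handle",.38,.62,-.03,.09,.0175,.04)
    box("rack",.3,.75,-.16,-.06,.03,.06)
    box("tin",.62,.85,-.07,.08,.075,.1)
    box("gearlike",.4,.6,-.45,-.3,.008,.02)
    # table plane
    m=ok&(X>.3)&(X<.45)&(Y>-.2)&(Y<.3);print("table z",np.median(Z[m]))
    # blobs of things >8mm right of rack
    m=(ok&(X>.3)&(X<.75)&(Y>-.55)&(Y<-.15)&(Z>.009)).astype(np.uint8)
    k,l,st,ce=cv2.connectedComponentsWithStats(m)
    for i in range(1,k):
        if st[i,4]<25: continue
        Q=W[l==i]; c,rad=cv2.minEnclosingCircle((Q[:,:2]*1000).astype(np.float32))
        hi=Q[Q[:,2]>Q[:,2].max()-.012]
        print(n,"blob",st[i],ce[i].round(0),"col",p[l==i].mean(0).round(),"circ",np.round(c,1),round(rad,1),"mid",((Q.min(0)+Q.max(0))/2).round(4),"zmax",Q[:,2].max().round(4),"himid",((hi.min(0)+hi.max(0))/2).round(4))
```

```text
[[-0.898 -0.001  0.44 ]
 [-0.44   0.002 -0.898]
 [ 0.    -1.    -0.002]]
side scraper 1167 mean [0.4936 0.0269 0.0184] rect [499.6  22.5] [ 23.4 164.4] 70.9 circ [498.8  20. ] 82.5 zmax 0.0264
side handle 569 mean [0.4622 0.0374 0.0236] rect [498.3  23.6] [ 21.3 160.8] 71.3 circ [498.7  24.7] 80.5 zmax 0.0271
side rack 2319 mean [ 0.5486 -0.0938  0.0459] rect [ 556.8 -102.1] [270.1  38.7] 0.2 circ [ 556.7 -100.8] 135.7 zmax 0.0581
side tin 603 mean [0.7266 0.01   0.084 ] rect [728.6   7.7] [50.8 50.2] 65.3 circ [728.3   7.7] 27.0 zmax 0.0876
side gearlike 435 mean [ 0.5316 -0.3653  0.0138] rect [ 535.3 -395.3] [109.1 126.6] 88.8 circ [ 540.4 -383.2] 70.5 zmax 0.0191
table z 0.0008486845962046852
side blob [386 140  24  23 355] [398. 152.] col [236. 221.  46.] circ [ 530.3 -471.2] 29.2 mid [ 0.5309 -0.4704  0.0285] zmax 0.0477 himid [ 0.5305 -0.4712  0.0418]
side blob [350 161  24  24 379] [362. 173.] col [238. 224.  46.] circ [ 589.2 -369.6] 28.8 mid [ 0.5891 -0.3697  0.0285] zmax 0.0478 himid [ 0.5892 -0.3715  0.0419]
side blob [387 171  25  24 403] [399. 184.] col [113. 108. 111.] 
[... 1175 characters left out ...]
] zmax 0.0466 himid [ 0.605  -0.2708  0.0409]
top blob [425 223  23  22 309] [436. 234.] col [241. 233. 106.] circ [ 588.9 -370.1] 28.5 mid [ 0.5897 -0.3704  0.03  ] zmax 0.0509 himid [ 0.5884 -0.3699  0.0451]
top blob [467 246  23  22 317] [478. 256.] col [240. 233. 106.] circ [ 530.4 -471.6] 27.9 mid [ 0.5304 -0.4705  0.029 ] zmax 0.049 himid [ 0.5303 -0.4714  0.0436]
top blob [426 259  23  23 312] [437. 270.] col [149. 129. 120.] circ [ 499.1 -368.3] 28.0 mid [ 0.4999 -0.3684  0.03  ] zmax 0.0509 himid [ 0.4994 -0.3667  0.045 ]
top blob [379 275  22  22 252] [390. 285.] col [155. 133. 129.] circ [ 464.6 -250.5] 26.0 mid [ 0.4648 -0.2501  0.0199] zmax 0.0306 himid [ 0.4647 -0.2507  0.0248]
```

```bash
cat >> h.py <<'E'
from scipy.spatial.transform import Rotation as R
def down(jaw):  # tool pointing down, jaw (tool z) yaw deg
    a=np.deg2rad(jaw); z=np.array([np.cos(a),np.sin(a),0]); y=np.array([0,0,-1.]); x=np.cross(y,z)
    return np.stack([x,y,z],1)
def rows(p0,R0,p1,R1,n,g):
    """n rows, straight+slerp; text rows"""
    rv=R.from_matrix(R0.T@R1).as_rotvec(); out=[]; p=np.array(p0,float); Rc=R0
    for i in range(n):
        pn=np.array(p0)+(np.array(p1)-p0)*(i+1)/n; Rn=R0@R.from_rotvec(rv*(i+1)/n).as_matrix()
        t=Rc.T@(pn-p)*1000; a=np.rad2deg(R.from_matrix(Rc.T@Rn).as_rotvec())
        out.append(f"{g} "+" ".join(f"{v:.1f}" for v in np.r_[t,a])); p,Rc=pn,Rn
    return "; ".join(out).replace("-0.0 ","0 ")
def st():
    from workcell import read_state
    s=read_state(); return np.array(s["position"]),R.from_quat(s["tcp_rot"]).as_matrix(),s
E
python3 - <<'E'
from h import *
for n in ["side","top"]:
    p,d,W=cloud(f"pics/{n}0.npz")
    X,Y,Z=W[...,0],W[...,1],W[...,2]
    m=(d>0)&(X>.38)&(X<.62)&(Y>-.02)&(Y<.09)&(Z>.009)
    k,l,s_,_=cv2.connectedComponentsWithStats(m.astype(np.uint8)); i=1+np.argmax(s_[1:,4]); m=l==i
    Q=W[m][:,:2]
    for it in range(3):
        c=Q.mean(0);u=np.linalg.svd(Q-c)[2][0]; u*=np.sign(u[0])
        t=(Q-c)@u
    # edge-mid line fit
    w=(Q-c)@np.array([-u[1],u[0]])
    ts=[];ws=[]
    for b in np.arange(t.min(),t.max(),.006):
        q=(t>=b)&(t<b+.006)
        if q.sum()>4: ts.append(b+.003);ws.append((w[q].min()+w[q].max())/2)
    f=np.polyfit(ts,ws,1)
    print(n,"ang",np.rad2deg(np.arctan2(u[1],u[0]))+np.rad2deg(f[0]),"len",np.ptp(t)," origin",c+u*(t.max()-.115)+np.array([-u[1],u[0]])*np.polyval(f,t.max()-.115),c+u*(t.min()+.05), "w",np.round(np.array(ws)*1000,1))
p,Rm,s=st()
R1=down(71)
print(rows(p,Rm,[.468,.034,.2],R1,16,85))
E
```

```text
side ang -19.4127396142231 len 0.16468838892919235  origin [0.4690472  0.03388099] [0.46999711 0.03555112] w [-2.7 -2.5 -2.6 -2.4 -2.3 -1.9 -1.8 -1.7 -2.3 -1.3 -1.4 -0.9 -1.1 -1.
 -2.5 -2.2 -1.9 -1.4 -1.3 -1.  -0.3 -0.8 -0.3 -0.5  0.3 -0.8 -0.   0.3]
top ang -18.52973444753958 len 0.16470517716744126  origin [0.46812248 0.03298809] [0.46831795 0.03264021] w [ 0.1  0.7  0.6  1.  -0.1  0.3  0.1  0.   0.9  0.6  0.3 -0.2  0.1 -0.1
  0.5 -0.1  0.1 -0.  -0.2 -0.6 -0.   0.3 -0.  -0.4  0.1 -0.4 -0.6  0.8]
85 -27.2 2.0 -34.3 0.0 -8.4 -0.0; 85 -31.9 2.0 -29.9 0.0 -8.4 -0.0; 85 -36.0 1.9 -24.9 0.0 -8.4 -0.0; 85 -39.2 1.9 -19.4 0.0 -8.4 -0.0; 85 -41.7 1.9 -13.4 0.0 -8.4 -0.0; 85 -43.2 1.9 -7.2 0.0 -8.4 -0.0; 85 -43.8 1.9 -0.8 0.0 -8.4 -0.0; 85 -43.4 1.9 5.7 0.0 -8.4 -0.0; 85 -42.1 1.9 12.0 0.0 -8.4 -0.0; 85 -39.9 1.9 18.0 0.0 -8.4 -0.0; 85 -36.8 1.9 23.7 0.0 -8.4 -0.0; 85 -33.0 1.9 28.8 0.0 -8.4 -0.0; 85 -28.4 1.9 33.3 0.0 -8.4 -0.0; 85 -23.2 1.9 37.1 0.0 -8.4 -0.0; 85 -17.5 1.9 40.1 0.0 -8.4 -0.0; 85 -11.4 1.9 42.3 0.0 -8.4 -0.0
```

Call:
apply_moves --deltas "85 -27 2 -34 0 -8.4 0; 85 -32 2 -30 0 -8.4 0; 85 -36 2 -25 0 -8.4 0; 85 -39 2 -19.5 0 -8.4 0; 85 -41.5 2 -13.5 0 -8.4 0; 85 -43 2 -7 0 -8.4 0; 85 -44 2 -1 0 -8.4 0; 85 -43.5 2 5.5 0 -8.4 0; 85 -42 2 12 0 -8.4 0; 85 -40 2 18 0 -8.4 0; 85 -37 2 24 0 -8.4 0; 85 -33 2 29 0 -8.4 0"

```text
time: 1.6
position: [0.4323, -0.1367, 0.2072]
tcp_rot: [0.633, -0.315, 0.315, -0.633]
contact_force: [0.2, 0.4, -0.3]
width: 0.0853
```

```bash
cat > go.py <<'E'
import sys
from h import *
# usage: go.py x y z jaw n grip
a=list(map(float,sys.argv[1:6]));g=sys.argv[6]
p,Rm,s=st(); print("pos",p.round(4),"q",s["qpos"].round(2),"F",s["contact_force"].round(1),"w",round(s["width"],4),"t",s["time"], "jaw",np.rad2deg(np.arctan2(Rm[1,2],Rm[0,2])).round(1))
print(rows(p,Rm,a[:3],down(a[3]),int(a[4]),g))
E
python3 go.py .4685 .0335 .15 71 5 55
```

```text
pos [ 0.4323 -0.1367  0.2072] q [ 0.61  0.32 -0.5   2.21  0.25  0.66  0.58] F [ 0.2  0.4 -0.3] w 0.0853 t 1.6 jaw 37.2
55 -22.7 11.4 26.3 0.0 -6.8 -0.0; 55 -19.5 11.4 28.8 0.0 -6.8 -0.0; 55 -15.9 11.4 30.9 0.0 -6.8 -0.0; 55 -12.2 11.4 32.6 0.0 -6.8 -0.0; 55 -8.3 11.4 33.8 0.0 -6.8 -0.0
```

Call:
apply_moves --deltas "55 -22.7 11.4 26.3 0 -6.8 0; 55 -19.5 11.4 28.8 0 -6.8 0; 55 -16 11.4 31 0 -6.8 0; 55 -12 11.4 32.6 0 -6.8 0; 55 -8.5 11.4 34 0 -6.8 0; 55 0 0 0 0 0 0"

```text
time: 2.35
position: [0.4692, 0.0354, 0.1498]
tcp_rot: [-0.697, 0.116, -0.115, 0.698]
contact_force: [0.3, -0.5, -0.3]
width: 0.0545
```

```bash
python3 go.py .4685 .0335 .004 71 5 50
```

```text
pos [0.4692 0.0354 0.1498] q [ 0.29  0.46 -0.6   2.22  0.47  0.58  0.58] F [ 0.3 -0.5 -0.3] w 0.0545 t 2.35 jaw 71.2
50 0.0 29.2 -0.5 0 0.0 -0.0; 50 0.0 29.2 -0.4 0 0.0 -0.0; 50 0.0 29.2 -0.4 0 0.0 -0.0; 50 0 29.2 -0.4 0 0.0 -0.0; 50 0 29.2 -0.4 0 0.0 -0.0
```

Call:
apply_moves --deltas "50 0 29.2 -0.4 0 0 0; 50 0 29.2 -0.4 0 0 0; 50 0 29.2 -0.4 0 0 0; 50 0 29.2 -0.4 0 0 0; 50 0 29.2 -0.4 0 0 0; 50 0 0 0 0 0 0; 0 0 0 0 0 0 0; 0 0 0 0 0 0 0; 0 0 0 0 0 0 0; 0 0 0 0 0 0 0" --grip_force 100

```text
time: 3.6
position: [0.4693, 0.0305, 0.0058]
tcp_rot: [-0.697, 0.117, -0.118, 0.698]
contact_force: [-1.0, 0.5, 6.6]
width: 0.0177
```

```bash
python3 go.py .4685 .0335 .204 71 5 0
```

```text
pos [0.4693 0.0305 0.0058] q [ 0.02  0.7  -0.25  2.29  0.79  0.23  0.29] F [-1.   0.5  6.6] w 0.0177 t 3.6 jaw 70.9
0 -0.3 -39.6 0.6 0 0 0.0; 0 -0.3 -39.6 0.6 0 0 0.0; 0 -0.3 -39.6 0.6 0 0 0.0; 0 -0.3 -39.6 0.5 0 0 0.0; 0 -0.3 -39.6 0.5 0 0 0.0
```

Call:
apply_moves --deltas "0 0 -30 0 0 0 0; 0 0 -40 0 0 0 0; 0 0 -40 0 0 0 0; 0 0 -40 0 0 0 0; 0 0 -40 0 0 0 0; 0 0 0 0 0 0 0"

```text
time: 4.35
position: [0.4702, 0.0304, 0.1975]
tcp_rot: [-0.697, 0.115, -0.12, 0.698]
contact_force: [-0.6, -0.4, -1.2]
width: 0.0173
```

```bash
cat > pic.py <<'E'
import sys
from workcell import viewer
from h import *
t=sys.argv[1]
for n in ["side","top"]:
    p,d=viewer.read_camera(n); c=viewer.get_calibration(n)
    cv2.imwrite(f"pics/{n}{t}.png",p[:,:,::-1]); np.savez(f"pics/{n}{t}.npz",p=p,d=d,K=c["K"],T=c["world_from_camera"])
a=cv2.imread(f"pics/side{t}.png");b=cv2.imread(f"pics/top{t}.png")
cv2.imwrite(f"pics/both{t}.png",np.hstack([cv2.resize(a,(400,300),interpolation=cv2.INTER_AREA),cv2.resize(b,(400,300),interpolation=cv2.INTER_AREA)]))
E
python3 pic.py 1; python3 go.py .4685 .0335 .204 71 1 0
```

```text
pos [0.4679 0.0296 0.1946] q [ 0.38  0.4  -0.69  2.18  0.41  0.68  0.65] F [ 1.2 -0.3 -1.5] w 0.0179 t 4.45 jaw 70.9
0 -0.7 -9.4 3.9 0.0 -0.1 0.0
```

View pics/side1.png

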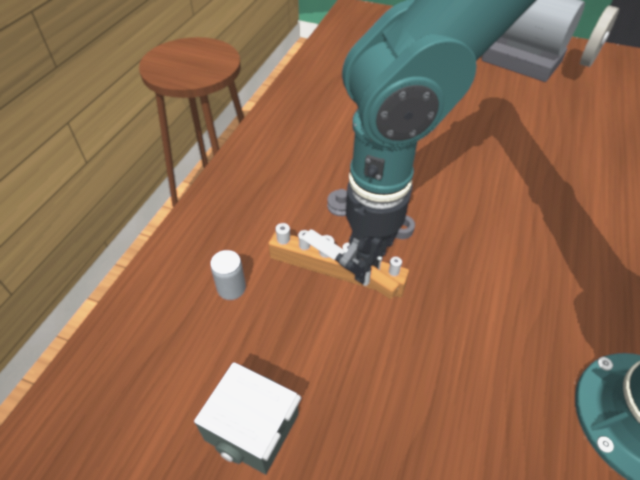

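```bash
cat > blade.py <<'E'
import sys
from h import *
# find blade/handle in cloud t relative to tcp; scraper yaw guess
def run(t,yaw,tcp):
    u=np.array([np.cos(np.deg2rad(yaw)),np.sin(np.deg2rad(yaw))]);v=np.array([-u[1],u[0]])
    for n in ["side","top"]:
        p,d,W=cloud(f"pics/{n}{t}.npz"); Q=W-tcp
        l=Q[...,:2]@u; w=Q[...,:2]@v; z=Q[...,2]
        for nm,a,b in [("blade",.05,.14),("rear",-.06,-.02)]:
            m=(d>0)&(l>a)&(l<b)&(abs(w)<.025)&(abs(z)<.045)
            if m.sum()<10: print(n,nm,m.sum());continue
            L,Wd,Z=l[m],w[m],z[m]
            fz=np.polyfit(L,Z,1); fw=np.polyfit(L,Wd,1)
            print(n,nm,m.sum(),"l",L.min().round(4),L.max().round(4),"z@mid",np.polyval(fz,L.mean()).round(4),"at l",L.mean().round(3),"zslope deg",np.rad2deg(fz[0]).round(1),"res",np.std(Z-np.polyval(fz,L)).round(4),"w mid",((Wd.min()+Wd.max())/2).round(4),"yaw err",np.rad2deg(fw[0]).round(1),"wid",np.ptp(Wd).round(4))
if __name__=="__main__":
    p,Rm,s=st(); run(sys.argv[1],float(sys.argv[2]),p)
E
python3 blade.py 1 -19
```

```text
side blade 510 l 0.0507 0.1171 z@mid 0.0112 at l 0.084 zslope deg 0.2 res 0.001 w mid 0.0009 yaw err 0.5 wid 0.0237
side rear 413 l -0.0489 -0.0201 z@mid 0.0162 at l -0.036 zslope deg 6.1 res 0.0066 w mid 0.0019 yaw err 3.6 wid 0.021
top blade 319 l 0.0501 0.1145 z@mid 0.0084 at l 0.082 zslope deg 0.1 res 0.0021 w mid 0.0 yaw err 0.0 wid 0.0227
top rear 0
```

```bash
python3 go.py .787 .207 .17 -95.9 20 0 | sed 's/; /;\n/g'
```

```text
pos [0.4679 0.0296 0.1946] q [ 0.38  0.4  -0.69  2.18  0.41  0.68  0.65] F [ 1.2 -0.3 -1.5] w 0.0179 t 4.45 jaw 70.9
0 12.2 1.2 13.6 0 8.3 0.0;
0 10.1 1.2 15.2 0 8.3 0.0;
0 7.7 1.2 16.5 0 8.3 0.0;
0 5.3 1.2 17.5 0 8.3 0.0;
0 2.7 1.2 18.1 0 8.3 0.0;
0 0.0 1.2 18.3 0 8.3 0.0;
0 -2.6 1.2 18.1 0 8.3 0.0;
0 -5.2 1.2 17.5 0 8.3 0.0;
0 -7.7 1.2 16.6 0 8.3 0.0;
0 -10.0 1.2 15.3 0 8.3 0.0;
0 -12.1 1.2 13.7 0 8.3 0.0;
0 -14.0 1.2 11.8 0 8.3 0.0;
0 -15.5 1.2 9.6 0 8.3 0.0;
0 -16.8 1.2 7.3 0 8.3 0.0;
0 -17.6 1.2 4.7 0 8.3 0.0;
0 -18.1 1.2 2.1 0 8.3 0.0;
0 -18.2 1.2 -0.5 0 8.3 0.0;
0 -18.0 1.2 -3.2 0 8.3 0.0;
0 -17.3 1.2 -5.7 0 8.3 0.0;
0 -16.3 1.2 -8.2 0 8.3 0.0
```

Call:
apply_moves --deltas "0 12 1.2 13.5 0 8.3 0; 0 10 1.2 15 0 8.3 0; 0 7.7 1.2 16.5 0 8.3 0; 0 5.3 1.2 17.5 0 8.3 0; 0 2.7 1.2 18 0 8.3 0; 0 0 1.2 18.3 0 8.3 0; 0 -2.6 1.2 18 0 8.3 0; 0 -5.2 1.2 17.5 0 8.3 0; 0 -7.7 1.2 16.6 0 8.3 0; 0 -10 1.2 15.3 0 8.3 0; 0 -12 1.2 13.7 0 8.3 0; 0 -14 1.2 11.8 0 8.3 0"

```text
time: 5.95
position: [0.658, 0.1371, 0.1773]
tcp_rot: [-0.361, 0.609, -0.609, 0.358]
contact_force: [-0.5, 0.2, -2.0]
width: 0.018
```

```bash
python3 go.py .787 .207 .17 -95.9 9 0 | sed 's/; /;\n/g'
```

```text
pos [0.658  0.1371 0.1773] q [-0.16  0.59 -0.17  1.77  0.13  0.8  -0.9 ] F [-0.5  0.2 -2. ] w 0.018 t 5.95 jaw -28.9
0 -13.7 0.7 8.8 0.0 7.4 0.0;
0 -14.8 0.7 6.9 0.0 7.4 0.0;
0 -15.5 0.8 5.0 0.0 7.4 0.0;
0 -16.0 0.8 2.9 0.0 7.4 0.0;
0 -16.3 0.8 0.8 0.0 7.4 0.0;
0 -16.3 0.8 -1.3 0.0 7.4 0.0;
0 -16.0 0.8 -3.4 0.0 7.4 0.0;
0 -15.4 0.8 -5.4 0.0 7.4 0.0;
0 -14.5 0.8 -7.4 0.0 7.4 0.0
```

Call:
apply_moves --deltas "0 -13.7 0.7 8.8 0 7.4 0; 0 -14.8 0.7 6.9 0 7.4 0; 0 -15.5 0.8 5 0 7.4 0; 0 -16 0.8 3 0 7.4 0; 0 -16.3 0.8 0.8 0 7.4 0; 0 -16.3 0.8 -1.3 0 7.4 0; 0 -16 0.8 -3.4 0 7.4 0; 0 -15.4 0.8 -5.4 0 7.4 0; 0 -14.5 0.8 -7.4 0 7.4 0; 0 0 0 0 0 0 0; 0 0 0 0 0 0 0"

```text
time: 7.32
position: [0.7862, 0.2075, 0.1711]
tcp_rot: [-0.031, -0.706, 0.707, 0.033]
contact_force: [-0.7, 0.7, -0.3]
width: 0.0178
```

```bash
python3 pic.py 2; python3 blade.py 2 174; python3 go.py .7817 .2077 .0675 -96 6 0 | sed 's/; /;\n/g'
```

```text
side blade 764 l 0.0501 0.1179 z@mid 0.0064 at l 0.085 zslope deg 0.1 res 0.0011 w mid 0.0013 yaw err 1.0 wid 0.0235
side rear 7
top blade 320 l 0.0504 0.1191 z@mid 0.0065 at l 0.085 zslope deg -0.0 res 0.0024 w mid 0.0011 yaw err 0.8 wid 0.0246
top rear 9
pos [0.7867 0.2072 0.1722] q [-0.4   0.77  0.15  1.42 -0.12  0.97 -1.88] F [ 0.5 -0.1 -1.8] w 0.0179 t 7.425 jaw -95.3
0 0.8 17.4 0 0 0.1 0.0;
0 0.8 17.4 0 0 0.1 0.0;
0 0.8 17.4 0 0 0.1 0.0;
0 0.8 17.4 0 0 0.1 0.0;
0 0.8 17.4 0 0 0.1 0.0;
0 0.8 17.4 0.0 0 0.1 0.0
```

View pics/both2.png

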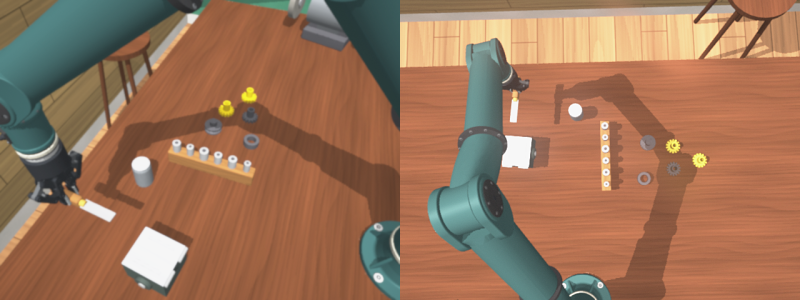

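Call:
apply_moves --deltas "0 1 20 0 0 0.3 0; 0 1 20 0 0 0.3 0; 0 1 20 0 0 0.3 0; 0 1 20 0 0 0 0; 0 0.8 14 0 0 0 0; 0 0 10 0 0 0 0; 0 0 0 0 0 0 0; 0 0 0 0 0 0 0"

```text
time: 8.43
position: [0.7837, 0.2087, 0.0698]
tcp_rot: [0.039, 0.706, -0.706, -0.038]
contact_force: [0.3, -0.0, -2.0]
width: 0.0179
```

```bash
python3 pic.py 3; python3 blade.py 3 174; python3 go.py .7648 .2094 .068 -96.1 3 0 | sed 's/; /;\n/g'
python3 - <<'E'
import cv2
s=cv2.imread("pics/side3.png");t=cv2.imread("pics/top3.png")
import numpy as np
a=cv2.resize(s[330:480,120:320],(800,600),interpolation=cv2.INTER_CUBIC);cv2.imwrite("pics/s3c.png",a)
E
```

```text
side blade 639 l 0.05 0.1175 z@mid 0.0069 at l 0.084 zslope deg -0.2 res 0.0012 w mid 0.0004 yaw err -0.4 wid 0.0231
side rear 4
top blade 266 l 0.0501 0.1181 z@mid 0.0066 at l 0.085 zslope deg 0.2 res 0.0025 w mid -0.0002 yaw err -0.3 wid 0.0231
top rear 12 l -0.0447 -0.0355 z@mid 0.0114 at l -0.041 zslope deg 26.0 res 0.0071 w mid 0.0091 yaw err 16.5 wid 0.0039
pos [0.7838 0.2087 0.07  ] q [-0.39  0.87  0.13  1.48 -0.14  0.8  -1.89] F [ 0.  -0.7 -1. ] w 0.0178 t 8.525 jaw -96.2
0 6.3 0.7 0.5 0.0 0 -0.0;
0 6.3 0.7 0.5 0.0 0 -0.0;
0 6.3 0.7 0.4 0.0 0 -0.0
```

View pics/s3c.png

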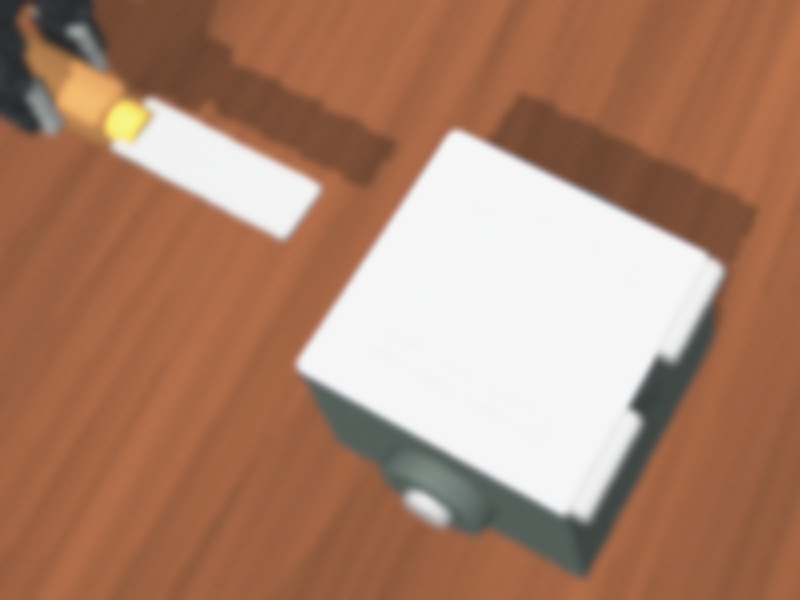

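Call:
apply_moves --deltas "0 6 2 0 0 0 0; 0 8 0 0 0 0 0; 0 8 0 0 0 0 0; 0 6 0 0 0 0 0; 0 4 0 0 0 0 0; 0 3 0 0 0 0 0; 0 3 0 0 0 0 0; 0 2 0 0 0 0 0; 0 0 0 0 0 0 0"

```text
time: 9.65
position: [0.7431, 0.2129, 0.0668]
tcp_rot: [-0.038, -0.706, 0.706, 0.038]
contact_force: [0.5, 0.4, -1.7]
width: 0.0181
```

```bash
python3 go.py .7648 .2094 .068 -96.1 1 0
```

```text
pos [0.7431 0.2129 0.0668] q [-0.42  0.83  0.13  1.58 -0.14  0.74 -1.9 ] F [ 0.5  0.4 -1.7] w 0.0181 t 9.65 jaw -96.2
0 -22.0 -1.2 1.2 0 -0.1 0.0
```

Call:
apply_moves --deltas "0 4 -1 0 0 0 0; 0 4 0 0 0 0 0; 0 5 0 0 0 0 0; 0 5 0 0 0 0 0; 0 4 0 0 0 0 0; 0 0 0 0 0 0 0"

```text
time: 10.4
position: [0.7209, 0.2155, 0.0679]
tcp_rot: [0.038, 0.706, -0.706, -0.038]
contact_force: [0.4, -0.6, -1.2]
width: 0.0173
```

```bash
python3 pic.py 4; python3 go.py .7648 .2094 .068 -96.1 1 0;python3 - <<'E'
import cv2
s=cv2.imread("pics/side4.png")
a=cv2.resize(s[330:480,120:320],(800,600),interpolation=cv2.INTER_CUBIC);cv2.imwrite("pics/s4c.png",a)
E
```

```text
pos [0.7215 0.2153 0.0679] q [-0.43  0.81  0.13  1.63 -0.15  0.71 -1.91] F [-1.2 -1.  -1.4] w 0.0174 t 10.5 jaw -96.2
0 -43.7 0 1.2 0.0 -0.1 -0.0
```

View pics/s4c.png

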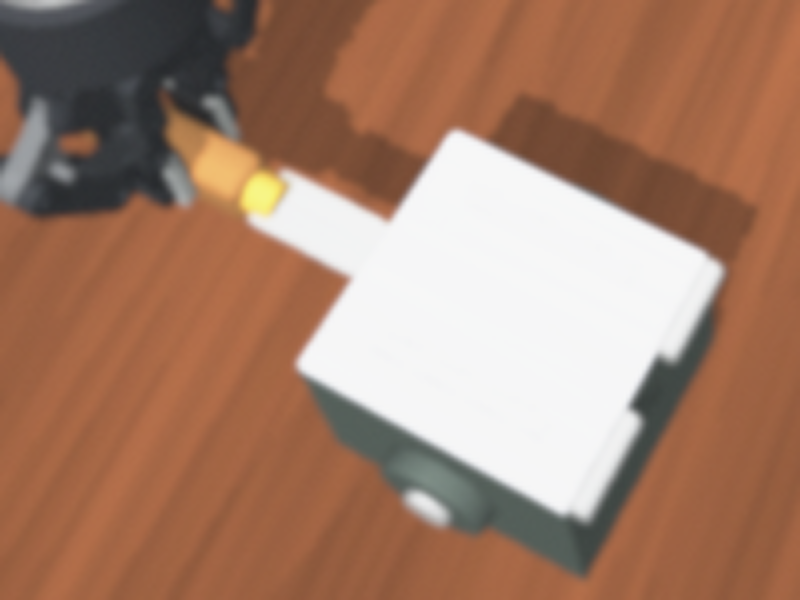

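Call:
apply_moves --deltas "0 0 -3.3 0 0 0 0; 0 0.3 -7.1 0 0 0 0; 0 0.9 -7.1 0 0 0 0; 0 1.5 -7 0 0 0 0; 0 2.2 -6.8 0 0 0 0; 0 2.8 -6.6 0 0 0 0; 0 3.3 -6.4 0 0 0 0; 0 0 0 0 0 0 0"

```text
time: 11.5
position: [0.7106, 0.2168, 0.1132]
tcp_rot: [0.038, 0.706, -0.706, -0.038]
contact_force: [-0.4, -0.8, -1.7]
width: 0.018
```

```bash
python3 pic.py 5; python3 go.py .7648 .2094 .068 -96.1 1 0;python3 - <<'E'
import cv2
s=cv2.imread("pics/side5.png")
a=cv2.resize(s[330:480,120:320],(800,600),interpolation=cv2.INTER_CUBIC);cv2.imwrite("pics/s5c.png",a)
E
```

```text
pos [0.7105 0.2168 0.1126] q [-0.45  0.74  0.14  1.64 -0.14  0.77 -1.92] F [ 1.   0.5 -0.9] w 0.0178 t 11.6 jaw -96.2
0 -54.8 44.6 1.5 0.0 -0.1 -0.0
```

View pics/s5c.png

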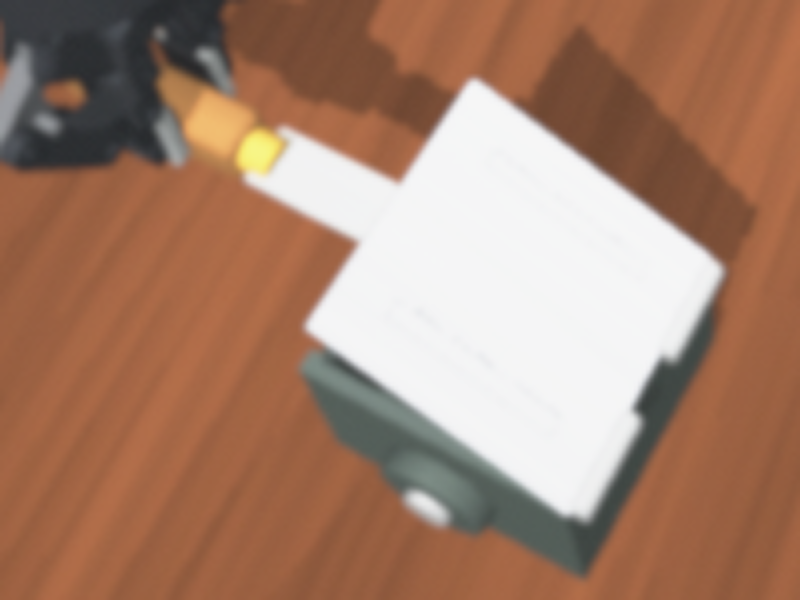

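Call:
apply_moves --deltas "0 4 -6 0 0 0 0; 0 4.2 -5.7 0 0 0 0; 0 5 -5.2 0 0 0 0; 0 5.1 -4.9 0 0 0 0; 0 5.7 -4.3 0 0 0 0; 0 6 -3.9 0 0 0 0; 0 6.4 -3.3 0 0 0 0; 0 6.6 -2.8 0 0 0 0; 0 6.8 -2.1 0 0 0 0; 0 7 -1.6 0 0 0 0; 0 0 0 0 0 0 0"

```text
time: 12.98
position: [0.6528, 0.2229, 0.1521]
tcp_rot: [0.037, 0.706, -0.706, -0.038]
contact_force: [0.4, 0.3, -1.4]
width: 0.0178
```

```bash
python3 pic.py 6; python3 go.py .7648 .2094 .068 -96.1 1 0;python3 - <<'E'
import cv2
s=cv2.imread("pics/side6.png")
a=cv2.resize(s[280:480,120:360],(720,600),interpolation=cv2.INTER_CUBIC);cv2.imwrite("pics/s6c.png",a)
E
```

```text
pos [0.6535 0.2227 0.152 ] q [-0.49  0.64  0.15  1.75 -0.13  0.76 -1.96] F [-0.   0.2 -1.1] w 0.0179 t 13.075 jaw -96.2
0 -112.2 83.9 1.3 0 -0.1 0.1
```

View pics/s6c.png

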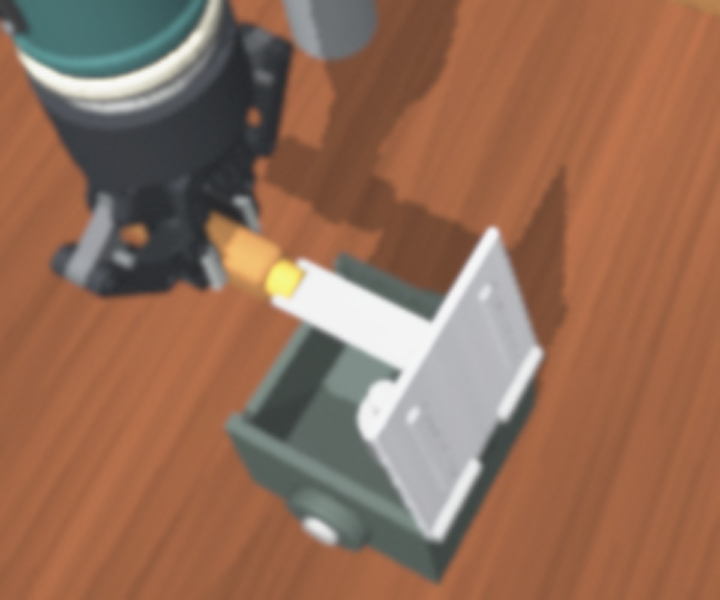

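View pics/both6.png

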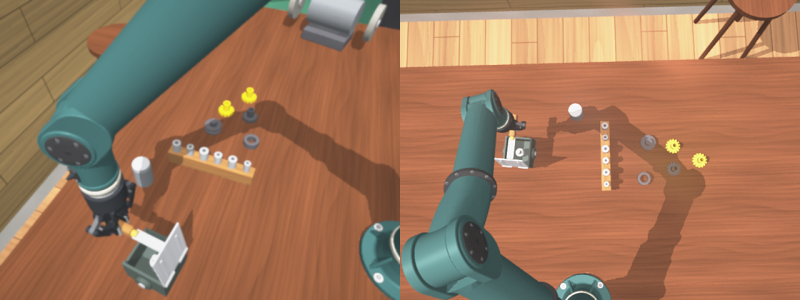

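Call:
apply_moves --deltas "0 7 -1 0 0 0 0; 0 7.1 -0.5 0 0 0 0; 0 7.1 0 0 0 0 0; 0 7.1 0.5 0 0 0 0; 0 7 1 0 0 0 0; 0 7 1.5 0 0 0 0; 0 7 2 0 0 0 0; 0 6.5 2 0 0 0 0; 0 6 2.5 0 0 0 0; 0 5 2.5 0 0 0 0; 0 0 0 0 0 0 0"

```text
time: 14.45
position: [0.5896, 0.2297, 0.1425]
tcp_rot: [0.04, 0.706, -0.706, -0.037]
contact_force: [3.2, -1.3, 1.2]
width: 0.0176
```

```bash
python3 pic.py 7; python3 go.py .7648 .2094 .068 -96.1 1 0;python3 - <<'E'
import cv2
s=cv2.imread("pics/side7.png")
a=cv2.resize(s[280:480,120:360],(720,600),interpolation=cv2.INTER_CUBIC);cv2.imwrite("pics/s7c.png",a)
from h import *
for n in ["side","top"]:
    p,d,W=cloud(f"pics/{n}7.npz"); Q=W[(d>0)]
    th=np.deg2rad(-6.05);a=Q[:,0]*np.cos(th)+Q[:,1]*np.sin(th);b=-Q[:,0]*np.sin(th)+Q[:,1]*np.cos(th)
    m=(a>.40)&(a<.53)&(b>.235)&(b<.345)&(Q[:,2]>.09)&(Q[:,2]<.2)
    c=np.c_[a[m]-.4955,Q[m,2]-.078]
    for lo in np.arange(.01,.12,.01):
        k=(c[:,1]>lo)&(c[:,1]<lo+.01)
        if k.sum()>5: print(n,lo.round(3),k.sum(),np.percentile(c[k,0],[10,50,90]).round(3))
E
```

```text
pos [0.5896 0.2296 0.1424] q [-0.55  0.59  0.15  1.9  -0.13  0.66 -2.  ] F [ 4.6 -1.9  1.7] w 0.0177 t 14.55 jaw -96.2
0 -176.0 75.1 1.2 0.1 -0.1 -0.2
side 0.01 160 [-0.013 -0.01  -0.008]
side 0.02 230 [-0.02  -0.017 -0.014]
side 0.03 229 [-0.027 -0.024 -0.021]
side 0.04 246 [-0.035 -0.032 -0.029]
side 0.05 245 [-0.042 -0.039 -0.036]
side 0.06 293 [-0.049 -0.046 -0.042]
side 0.07 1476 [-0.054 -0.023  0.022]
side 0.08 563 [-0.066 -0.062 -0.058]
side 0.09 13 [-0.066 -0.064 -0.064]
top 0.01 81 [-0.016 -0.013 -0.009]
top 0.02 95 [-0.022 -0.019 -0.015]
top 0.03 110 [-0.029 -0.026 -0.023]
top 0.04 108 [-0.037 -0.033 -0.03 ]
top 0.05 111 [-0.044 -0.041 -0.037]
top 0.06 236 [-0.051 -0.045  0.007]
top 0.07 429 [-0.057 -0.03   0.022]
top 0.08 184 [-0.067 -0.063 -0.059]
top 0.09 15 [-0.067 -0.066 -0.064]
```

View pics/s7c.png

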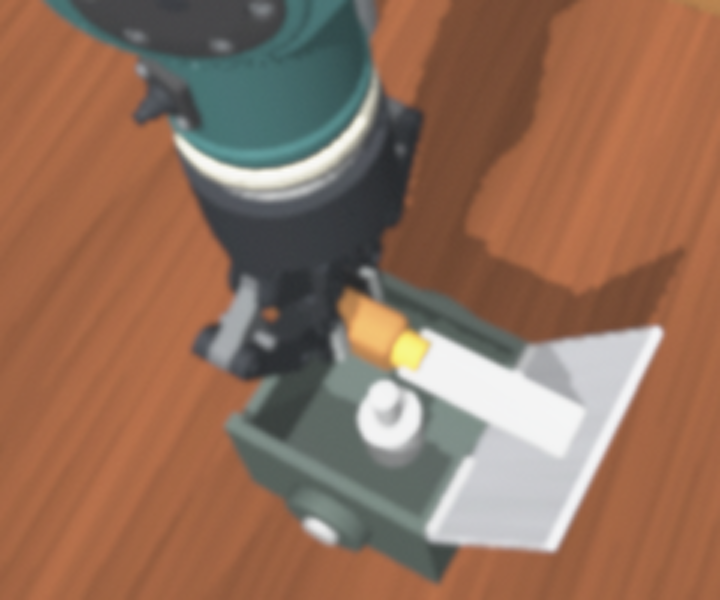

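Call:
apply_moves --deltas "0 -5 0 0 0 0 0; 0 -10 0 0 0 0 0; 0 -20 -2 0 0 0 0; 0 -25 -3 0 0 0 0; 0 -30 0 0 0 0 0; 0 -30 0 0 0 0 0; 0 -30 0 0 0 0 0; 0 -25 0 0 0 0 0; 0 -12 0 0 0 0 0; 0 0 0 0 0 0 0; 0 0 0 0 0 0 0"

```text
time: 15.92
position: [0.7719, 0.2101, 0.146]
tcp_rot: [0.037, 0.706, -0.706, -0.039]
contact_force: [-0.0, 0.1, -0.8]
width: 0.0175
```

```bash
python3 pic.py 8; python3 blade.py 8 174; python3 go.py .778 .210 .0075 -96.1 7 0|sed 's/; /;\n/g';python3 - <<'E'
from h import *
p,d,W=cloud("pics/top8.npz")
print(W[90:125:3,150].round(3).tolist())
E
```

```text
side blade 733 l 0.0501 0.1181 z@mid 0.007 at l 0.084 zslope deg -0.0 res 0.0011 w mid 0.0 yaw err -0.3 wid 0.0229
side rear 7
top blade 308 l 0.0505 0.1186 z@mid 0.0066 at l 0.084 zslope deg 0.7 res 0.0023 w mid -0.0003 yaw err 0.5 wid 0.0234
top rear 14 l -0.0443 -0.0368 z@mid 0.0133 at l -0.041 zslope deg 8.1 res 0.0051 w mid 0.007 yaw err 8.4 wid 0.0053
pos [0.7722 0.2102 0.1464] q [-0.41  0.78  0.15  1.47 -0.13  0.91 -1.9 ] F [-0.   0.3 -0.9] w 0.0176 t 16.025 jaw -96.1
0 -0.9 19.8 -0.1 0.0 0 0.0;
0 -0.9 19.8 -0.1 0.0 0 0.0;
0 -0.9 19.8 -0.1 0.0 0 0.0;
0 -0.9 19.8 -0.1 0.0 0 0.0;
0 -0.8 19.8 -0.1 0.0 0 0.0;
0 -0.8 19.8 -0.1 0.0 0 0.0;
0 -0.8 19.8 -0.1 0.0 0 0.0
[[0.776, 0.181, 0.507], [0.77, 0.18, 0.509], [0.763, 0.179, 0.513], [0.757, 0.178, 0.515], [0.752, 0.178, 0.516], [0.748, 0.178, 0.514], [0.741, 0.177, 0.519], [0.735, 0.175, 0.523], [0.727, 0.173, 0.53], [0.722, 0.172, 0.533], [0.715, 0.17, 0.539], [0.708, 0.168, 0.544]]
```

View pics/both8.png

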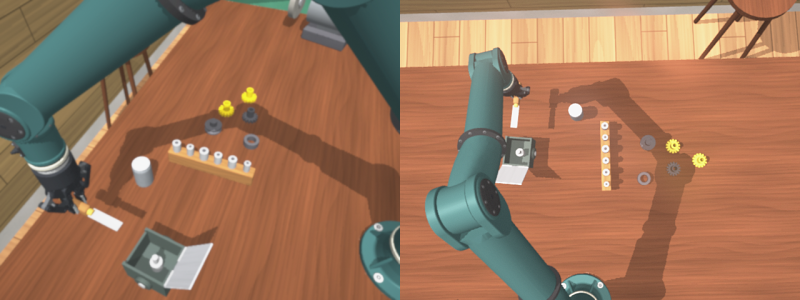

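Call:
apply_moves --deltas "0 0 25 0 0 0 0; 0 0 28 0 0 0 0; 0 0 28 0 0 0 0; 0 0 28 0 0 0 0; 0 0 18 0 0 0 0; 0 0 7 0 0 0 0; 0 0 3 0 0 0 0; 0 0 0 0 0 0 0; 0 0 0 0 0 0 0"

```text
time: 17.15
position: [0.7742, 0.2098, 0.0106]
tcp_rot: [0.039, 0.706, -0.706, -0.038]
contact_force: [0.0, -0.0, -0.5]
width: 0.0179
```

Call:
apply_moves --deltas "0 0 1.5 0 0 0 0; 0 0 1.5 0 0 0 0; 0 0 1 0 0 0 0; 0 0 0 0 0 0 0"

```text
time: 17.65
position: [0.7734, 0.2096, 0.0059]
tcp_rot: [0.038, 0.706, -0.706, -0.038]
contact_force: [-1.7, -0.6, 2.5]
width: 0.0178
```

Call:
apply_moves --deltas "45 0 0 0 0 0 0; 45 0 0 0 0 0 0; 45 0 0 0 0 0 0; 45 0 0 0 0 0 0; 45 0 -15 0 0 0 0; 45 0 -25 0 0 0 0; 45 0 -35 0 0 0 0; 45 0 -45 0 0 0 0; 45 0 -50 0 0 0 0; 45 0 -40 0 0 0 0; 45 0 0 0 0 0 0"

```text
time: 19.02
position: [0.777, 0.2101, 0.2238]
tcp_rot: [0.042, 0.707, -0.705, -0.034]
contact_force: [0.9, 0.1, 0.3]
width: 0.045
```

```bash
python3 pic.py 9; python3 go.py .4997 -.3675 .2 -96 20 60|sed 's/; /;\n/g'
```

```text
pos [0.7737 0.2096 0.2178] q [-0.41  0.71  0.16  1.42 -0.13  1.02 -1.9 ] F [ 0.8 -0.3 -1. ] w 0.0453 t 19.125 jaw -96.2
60 10.5 0.8 30.2 0.0 0 -0.0;
60 10.5 0.8 30.2 0.0 0 -0.0;
60 10.5 0.8 30.2 0.0 0 -0.0;
60 10.5 0.8 30.2 0.0 0 -0.0;
60 10.5 0.8 30.2 0.0 0 -0.0;
60 10.5 0.8 30.2 0.0 0 -0.0;
60 10.5 0.8 30.2 0.0 0 -0.0;
60 10.5 0.9 30.2 0.0 0 -0.0;
60 10.6 0.9 30.2 0.0 0 -0.0;
60 10.6 0.9 30.2 0.0 0 -0.0;
60 10.6 0.9 30.1 0.0 0 -0.0;
60 10.6 0.9 30.1 0.0 0 -0.0;
60 10.6 0.9 30.1 0.0 0 -0.0;
60 10.6 0.9 30.1 0.0 0 -0.0;
60 10.6 0.9 30.1 0.0 0 -0.0;
60 10.6 0.9 30.1 0.0 0 -0.0;
60 10.6 0.9 30.1 0.0 0 -0.0;
60 10.6 0.9 30.1 0.0 0 -0.0;
60 10.6 0.9 30.1 0.0 0 -0.0;
60 10.6 0.9 30.1 0.0 0 -0.0
```

View pics/side9.png

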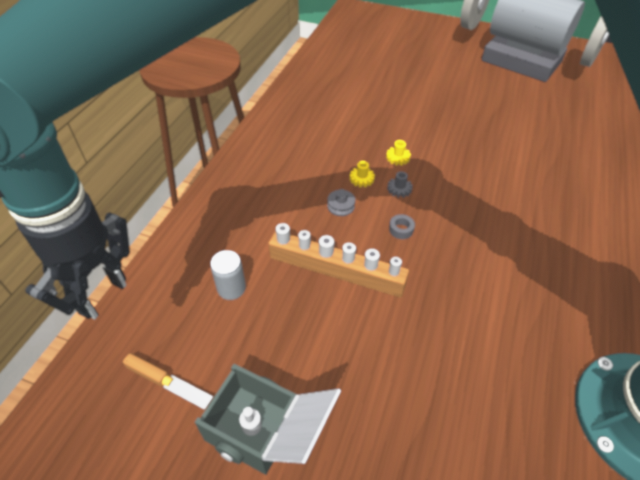

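Call:
apply_moves --deltas "60 10.5 1 30 0 0 0; 60 10.5 1 30 0 0 0; 60 10.5 1 30 0 0 0; 60 10.5 1 30 0 0 0; 60 10.5 1 30 0 0 0; 60 10.5 1 30 0 0 0; 60 10.5 1 30 0 0 0; 60 10.5 1 30 0 0 0; 60 10.5 1 30 0 0 0; 60 10.5 1 30 0 0 0; 60 10.5 1 30 0 0 0; 60 10.5 1 30 0 0 0"

```text
time: 20.62
position: [0.6076, -0.1353, 0.2023]
tcp_rot: [0.037, 0.706, -0.706, -0.039]
contact_force: [1.2, 0.2, -0.4]
width: 0.0601
```

Call:
apply_moves --deltas "60 10.5 1 30 0 0 0; 60 10.5 1 30 0 0 0; 60 10.5 1 30 0 0 0; 60 10.5 1 30 0 0 0; 60 10.5 1 30 0 0 0; 60 10.5 1 30 0 0 0; 60 10.5 1 30 0 0 0; 60 10.5 1 30 0 0 0; 60 0 0 0 0 0 0; 60 0 0 0 0 0 0"

```text
time: 21.88
position: [0.4998, -0.363, 0.1947]
tcp_rot: [0.037, 0.707, -0.705, -0.038]
contact_force: [0.5, 0.2, -0.3]
width: 0.0599
```

```bash
python3 pic.py 10; python3 go.py .4997 -.3675 .1 -96 4 60|sed 's/; /;\n/g'
python3 - <<'E'
from h import *
for n in ["side","top"]:
    p,d,W=cloud(f"pics/{n}10.npz"); X,Y,Z=W[...,0],W[...,1],W[...,2]
    m=(d>0)&(X>.64)&(X<.86)&(Y>.16)&(Y<.26)&(Z>.007)&(Z<.05)
    Q=W[m];print(n,"scr",m.sum(),Q.min(0).round(3),Q.max(0).round(3))
    b=Q[Q[:,0]<.715];print("blade z",np.median(b[:,2]),np.polyfit(b[:,0],b[:,2],1))
    # shaft & rim: case interior
    th=np.deg2rad(-6.05);a=X*np.cos(th)+Y*np.sin(th)-.5505;bb=-X*np.sin(th)+Y*np.cos(th)-.2888
    m=(d>0)&(abs(a)<.03)&(abs(bb)<.03)&(Z>.05)&(Z<.075)
    print("shaft top",m.sum(),(np.percentile(a[m],[5,95])).round(4),np.percentile(bb[m],[5,95]).round(4),W[m].mean(0).round(4))
    m=(d>0)&(abs(a)<.03)&(abs(bb)<.03)&(Z>.061)&(Z<.075)
    print("shaft top hi",m.sum(),(a[m].min()+a[m].max())/2,(bb[m].min()+bb[m].max())/2)
    m=(d>0)&(abs(a)<.07)&(abs(bb)<.06)&(Z>.064)&(Z<.09)&((abs(a)>.04)|(abs(bb)>.04))&(a>-.045)
    print("rim",np.percentile(a[m],[1,99]).round(4),np.percentile(bb[m],[1,99]).round(4), np.median(Z[m]))
E
```

```text
pos [ 0.5007 -0.3624  0.195 ] q [ 0.44  0.5   0.16  1.89 -0.12  0.75 -1.01] F [-0.3 -0.5 -0.1] w 0.06 t 21.975 jaw -96.0
60 0.1 23.8 1.3 0.0 0 0.0;
60 0.1 23.8 1.3 0.0 0 0.0;
60 0.1 23.8 1.3 0.0 0 0.0;
60 0.1 23.8 1.3 0.0 0 0.0
side scr 1375 [0.657 0.195 0.007] [0.82  0.232 0.029]
blade z 0.0133269095314823 [-0.00168291  0.01451378]
shaft top 107 [-0.0057  0.0054] [-0.0048  0.0063] [0.5774 0.2304 0.0628]
shaft top hi 78 0.0006084425653021253 0.0005021120686299063
rim [-0.0439  0.0558] [-0.0499  0.05  ] 0.07605774878251059
top scr 595 [0.641 0.161 0.007] [0.847 0.249 0.031]
blade z 0.012787609353602347 [0.01050153 0.00546656]
shaft top 37 [-0.0065  0.005 ] [-0.0063  0.0053] [0.5767 0.228  0.0624]
shaft top hi 25 -0.0007292767389792676 0.0003324967779348431
rim [-0.0442  0.0542] [-0.0506  0.0506] 0.07511845176139231
```

View pics/both10.png

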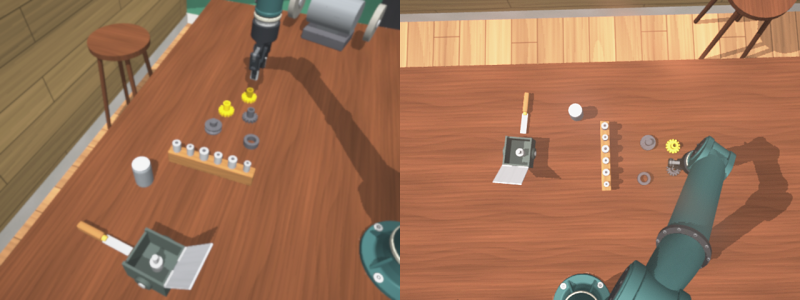

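Call:
apply_moves --deltas "60 0 30 2 0 0 0; 60 0.3 35 2 0 0 0; 60 0.3 40 1 0 0 0; 60 0 35 0 0 0 0; 60 0 25 0 0 0 0; 60 0 10 0 0 0 0; 60 0 0 0 0 0 0; 60 0 0 0 0 0 0"

```text
time: 22.98
position: [0.4998, -0.3694, 0.0216]
tcp_rot: [-0.039, -0.706, 0.706, 0.037]
contact_force: [-0.1, 0.0, 0.1]
width: 0.0601
```

```bash
python3 go.py .4997 -.3675 .020 -96 1 60
```

```text
pos [ 0.4998 -0.3694  0.0216] q [ 0.49  0.75  0.1   1.96 -0.17  0.43 -0.96] F [-0.1  0.   0.1] w 0.0601 t 22.975 jaw -96.2
60 0.3 1.6 -1.9 0 -0.2 -0.1
```

Call:
apply_moves --deltas "60 0 1 -1.7 0 0 0; 40 0 0 0 0 0 0; 0 0 0 0 0 0 0; 0 0 0 0 0 0 0; 0 0 0 0 0 0 0; 0 0 0 0 0 0 0; 0 0 0 0 0 0 0" --grip_force 80

```text
time: 23.85
position: [0.4993, -0.3677, 0.0202]
tcp_rot: [-0.038, -0.706, 0.706, 0.038]
contact_force: [-1.5, 0.0, 6.2]
width: 0.023
```

Call:
apply_moves --deltas "0 0 -10 0 0 0 0; 0 0 -20 0 0 0 0; 0 0 -35 0 0 0 0; 0 0 -40 0 0 0 0; 0 0 -40 0 0 0 0; 0 0 -25 0 0 0 0; 0 0 0 0 0 0 0; 0 0 0 0 0 0 0"

```text
time: 24.85
position: [0.4982, -0.3669, 0.1889]
tcp_rot: [0.038, 0.706, -0.706, -0.039]
contact_force: [-1.4, 0.4, -1.6]
width: 0.0233
```

```bash
python3 pic.py 11; python3 go.py .4997 -.3675 .020 -96 1 60
python3 - <<'E'
from h import *
p0,Rm,s=st()
for n in ["side","top"]:
    p,d,W=cloud(f"pics/{n}11.npz"); Q=W-p0
    m=(d>0)&(abs(Q[...,0])<.05)&(abs(Q[...,1])<.05)&(Q[...,2]<.002)&(Q[...,2]>-.045)
    q=Q[m];print(n,m.sum(),q.min(0).round(4),q.max(0).round(4))
    h=np.histogram(q[:,2],10);print(h)
    # rim top ring
    k=(q[:,2]<-.002)
    c,r=cv2.minEnclosingCircle((q[k][:,:2]*1000).astype(np.float32));print("circ",c,r)
s_=cv2.imread("pics/side11.png");cv2.imwrite("pics/s11c.png",cv2.resize(s_[60:260,280:520],(720,600),interpolation=cv2.INTER_CUBIC))
E
```

```text
pos [ 0.4981 -0.3666  0.188 ] q [ 0.44  0.51  0.17  1.9  -0.12  0.74 -1.  ] F [-0.1  0.6 -1.6] w 0.0235 t 24.95 jaw -96.2
60 -2.2 168.0 0.9 0.1 -0.2 0.2
side 355 [-0.0262 -0.0237 -0.0186] [0.0282 0.0296 0.0019]
(array([ 14,  18,  26,  16,  38,  64, 112,  58,   6,   3]), array([-0.01856208, -0.01651584, -0.0144696 , -0.01242336, -0.01037712,
       -0.00833088, -0.00628464, -0.0042384 , -0.00219216, -0.00014592,
        0.00190032]))
circ (1.829795241355896, 0.9255103468894958) 29.28134536743164
top 94 [-0.0266 -0.0088 -0.0216] [ 0.0281  0.026  -0.0019]
(array([ 2,  2,  1,  7,  5,  6, 16, 33, 10, 12]), array([-0.02157488, -0.01960617, -0.01763747, -0.01566876, -0.01370006,
       -0.01173135, -0.00976265, -0.00779394, -0.00582524, -0.00385653,
       -0.00188783]))
circ (0.7444988489151001, 1.3917961120605469) 27.410438537597656
```

View pics/s11c.png

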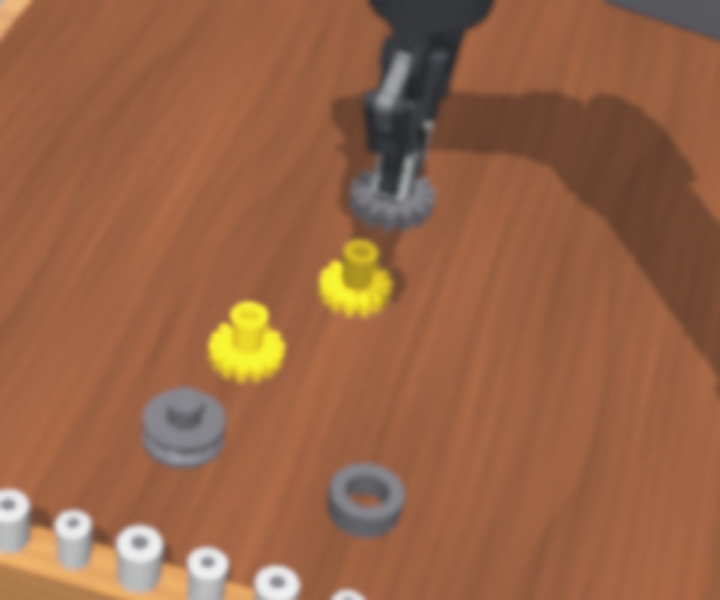

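```bash
python3 go.py .5774 .2290 .188 -96.2 20 0|sed 's/; /;\n/g'|head -5
```

```text
pos [ 0.4981 -0.3666  0.188 ] q [ 0.44  0.51  0.17  1.9  -0.12  0.74 -1.  ] F [-0.1  0.6 -1.6] w 0.0235 t 24.95 jaw -96.2
0 -0.7 0.0 -30.0 0.0 0.0 0.0;
0 -0.7 0.0 -30.0 0.0 0.0 0.0;
0 -0.7 0.0 -30.0 0.0 0.0 0.0;
0 -0.7 0.0 -30.0 0.0 0.0 0.0;
```

Call:
apply_moves --deltas "0 -0.7 0 -10 0 0 0; 0 -0.7 0 -20 0 0 0; 0 -0.7 0 -30 0 0 0; 0 -0.7 0 -30 0 0 0; 0 -0.7 0 -30 0 0 0; 0 -0.7 0 -30 0 0 0; 0 -0.7 0 -30 0 0 0; 0 -0.7 0 -30 0 0 0; 0 -0.7 0 -30 0 0 0; 0 -0.7 0 -30 0 0 0; 0 -0.7 0 -30 0 0 0; 0 -0.7 0 -30 0 0 0"

```text
time: 26.45
position: [0.5423, -0.0374, 0.1892]
tcp_rot: [0.037, 0.706, -0.706, -0.038]
contact_force: [0.9, -0.3, -1.5]
width: 0.0231
```

Call:
apply_moves --deltas "0 -0.7 0 -30 0 0 0; 0 -0.7 0 -30 0 0 0; 0 -0.7 0 -30 0 0 0; 0 -0.7 0 -30 0 0 0; 0 -0.7 0 -30 0 0 0; 0 -0.7 0 -30 0 0 0; 0 -0.7 0 -30 0 0 0; 0 -0.7 0 -30 0 0 0; 0 -0.7 0 -20 0 0 0; 0 -0.7 0 -10 0 0 0; 0 0 0 0 0 0 0; 0 0 0 0 0 0 0"

```text
time: 27.95
position: [0.5789, 0.2256, 0.1894]
tcp_rot: [-0.039, -0.706, 0.706, 0.039]
contact_force: [-0.3, -1.3, -1.2]
width: 0.0232
```

```bash
cat > gm.py <<'E'
import sys
from h import *
t=sys.argv[1]; p0,Rm,s=st(); print("tool y",Rm[:,1].round(4))
def fit(P):
    A=np.c_[2*P,np.ones(len(P))];x=np.linalg.lstsq(A,(P**2).sum(1),rcond=None)[0];return x[:2],np.sqrt(x[2]+x[:2]@x[:2])
for n in ["side","top"]:
    p,d,W=cloud(f"pics/{n}{t}.npz"); Q=W-p0
    m=(d>0)&(abs(Q[...,0])<.04)&(abs(Q[...,1])<.04)&(Q[...,2]<.0)&(Q[...,2]>-.024)
    k,l,s_,_=cv2.connectedComponentsWithStats(m.astype(np.uint8)); m=l==1+np.argmax(s_[1:,4])
    q=Q[m]
    c,r=cv2.minEnclosingCircle((q[:,:2]*1000).astype(np.float32))
    top=q[(q[:,2]>-.011)]
    ct,rt=cv2.minEnclosingCircle((top[:,:2]*1000).astype(np.float32))
    f=np.linalg.lstsq(np.c_[top[:,:2],np.ones(len(top))],top[:,2],rcond=None)[0]
    print(n,m.sum(),"rel tcp c",np.round(c,1),round(r,1),"topring",len(top),np.round(ct,1),round(rt,1),"zmin",q[:,2].min().round(4),"tilt deg",np.rad2deg(f[:2]).round(1),"z0",f[2].round(4))
E
python3 pic.py 12; python3 gm.py 12; python3 go.py .5774 .2290 .096 -96.2 4 0;python3 - <<'E'
import cv2
s=cv2.imread("pics/side12.png")
cv2.imwrite("pics/s12c.png",cv2.resize(s[280:480,120:360],(720,600),interpolation=cv2.INTER_CUBIC))
E
```

```text
tool y [-2.e-04 -9.e-04 -1.e+00]
side 586 rel tcp c [-0.  -0.2] 27.8 topring 452 [-0.2  0.2] 27.5 zmin -0.0195 tilt deg [ 2.  -1.8] z0 -0.0062
top 102 rel tcp c [-17.7  -0.4] 21.4 topring 79 [-17.5  -1.6] 19.7 zmin -0.0198 tilt deg [ 5.9 -0.5] z0 -0.005
pos [0.579  0.2257 0.1895] q [-0.56  0.51  0.16  1.89 -0.11  0.75 -2.02] F [-0.5  0.2 -2. ] w 0.0232 t 28.05 jaw -96.3
0 0.5 23.4 -0.8 0 0 0.0; 0 0.5 23.4 -0.8 0 0 0.0; 0 0.5 23.4 -0.8 0 0 0.0; 0 0.5 23.4 -0.8 0 0 0.0
```

View pics/s12c.png

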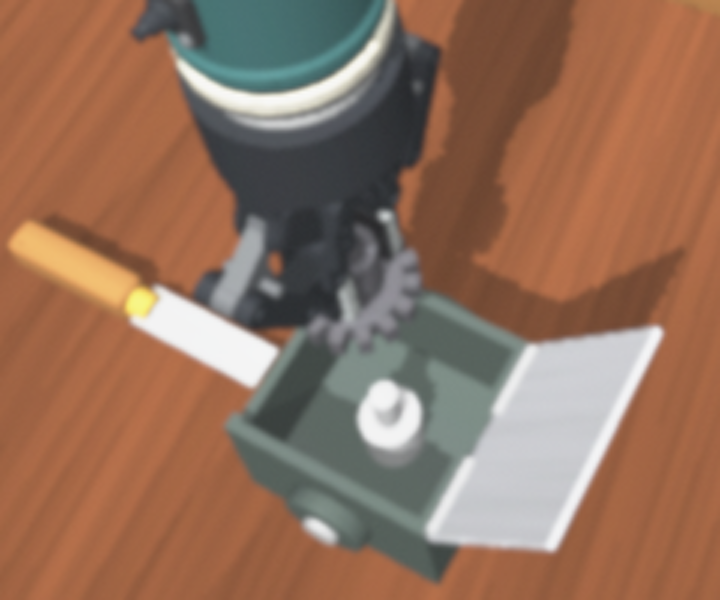

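View pics/top12.png

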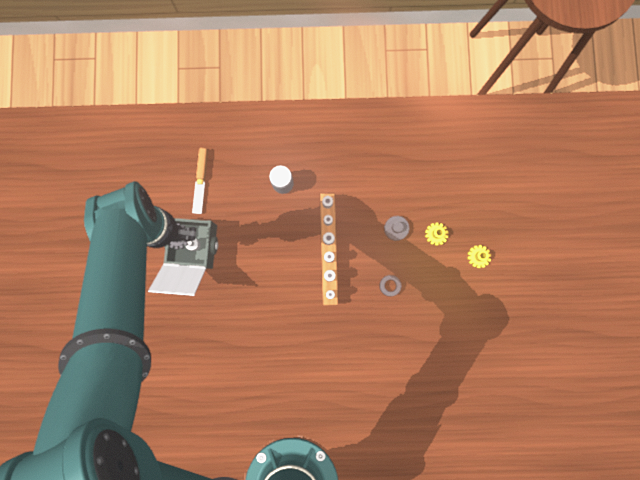

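Call:
apply_moves --deltas "0 0.2 15 -1.3 0 0 0; 0 0.2 20 -1.3 0 0 0; 0 0 20 -1.3 0 0 0; 0 0 12 0 0 0 0; 0 0 6 0 0 0 0; 0 0 0 0 0 0 0; 0 0 0 0 0 0 0"

```text
time: 28.92
position: [0.5796, 0.2314, 0.1171]
tcp_rot: [0.039, 0.706, -0.706, -0.038]
contact_force: [-0.0, 0.5, -2.4]
width: 0.023
```

```bash
python3 pic.py 13; python3 gm.py 13; python3 go.py .5783 .2296 .0963 -96.2 3 0;python3 - <<'E'
import cv2
s=cv2.imread("pics/side13.png")
cv2.imwrite("pics/s13c.png",cv2.resize(s[330:480,160:340],(720,600),interpolation=cv2.INTER_CUBIC))
E
```

```text
tool y [ 1.3e-03  6.0e-04 -1.0e+00]
side 484 rel tcp c [-0.5  0.1] 27.6 topring 371 [-0.3  0. ] 27.6 zmin -0.0202 tilt deg [ 2.3 -1.1] z0 -0.0062
top 85 rel tcp c [-16.4  -2.8] 19.4 topring 64 [-19.8  -3.3] 17.9 zmin -0.0218 tilt deg [5.8 2.9] z0 -0.005
pos [0.5795 0.2315 0.1172] q [-0.54  0.61  0.13  1.93 -0.13  0.61 -2.01] F [ 0.1 -0.2 -1.2] w 0.0235 t 29.025 jaw -96.2
0 0.3 7.0 0.7 0.0 0.0 -0.0; 0 0.3 7.0 0.7 0.0 0.0 -0.0; 0 0.3 7.0 0.7 0.0 0.0 -0.0
```

View pics/s13c.png

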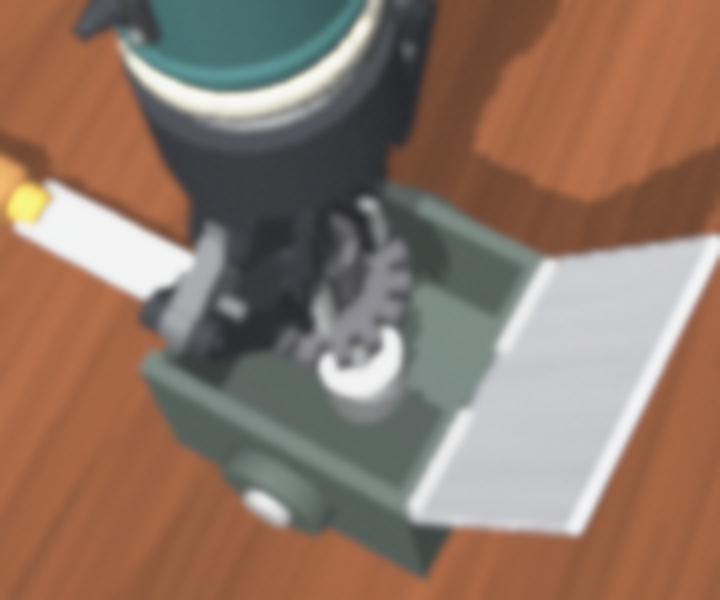

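```bash
cat > tilt.py <<'E'
import sys
from h import *
p0,Rm,s=st()
p,d,W=cloud(f"pics/side{sys.argv[1]}.npz"); Q=W-p0
r=np.hypot(Q[...,0]+.0002,Q[...,1])
m=(d>0)&(r<.0235)&(r>.0155)&(abs(Q[...,2]+.006)<.005)
q=Q[m];A=np.c_[q[:,:2],np.ones(len(q))];w=np.ones(len(q))
for _ in range(10):
    f=np.linalg.lstsq(A*w[:,None],q[:,2]*w,rcond=None)[0];e=q[:,2]-A@f;w=1/(1+(e/.001)**2)
C=np.linalg.inv((A*w[:,None]).T@(A*w[:,None]))
print(len(q),"tilt",np.rad2deg(f[:2]).round(2),"+-",np.rad2deg(np.sqrt(np.diag(C))[:2]*.0015).round(2),"z0",f[2],"span",np.ptp(q,0).round(3))
E
python3 tilt.py 13; python3 tilt.py 12
```

```text
204 tilt [-0.67 -0.83] +- [1.69 1.  ] z0 -0.006809615997269703 span [0.029 0.042 0.007]Traceback (most recent call last):
  File "tilt.py", line 10, in <module>
    C=np.linalg.inv((A*w[:,None]).T@(A*w[:,None]))
    ainv = _umath_linalg.inv(a, signature=signature)
    raise LinAlgError("Singular matrix")
numpy.linalg.LinAlgError: Singular matrix
```

Level within noise. Lower to the hover and centre.

Call:
apply_moves --deltas "0 0.5 7 1 0 0 0; 0 0.4 7 0.7 0 0 0; 0 0.2 5 0.3 0 0 0; 0 0 2 0 0 0 0; 0 0 0 0 0 0 0; 0 0 0 0 0 0 0; 0 0 0 0 0 0 0"

```text
time: 29.9
position: [0.5779, 0.2295, 0.0957]
tcp_rot: [0.038, 0.706, -0.706, -0.038]
contact_force: [-0.2, 0.1, -2.2]
width: 0.0232
```

```bash
python3 pic.py 14; python3 gm.py 14; python3 tilt.py 14; python3 go.py .5782 .2296 .0963 -96.2 1 0;python3 - <<'E'
import cv2
s=cv2.imread("pics/side14.png")
cv2.imwrite("pics/s14c.png",cv2.resize(s[330:480,160:340],(720,600),interpolation=cv2.INTER_CUBIC))
E
```

```text
tool y [ 3.e-04  1.e-04 -1.e+00]
side 450 rel tcp c [-0.2 -0.2] 28.0 topring 347 [-0.2 -0.2] 28.0 zmin -0.0203 tilt deg [ 1.3 -1.4] z0 -0.0062
top 82 rel tcp c [-19.3  -3.3] 18.8 topring 64 [-19.3  -3.3] 18.8 zmin -0.0216 tilt deg [2.  0.1] z0 -0.0063
185 tilt [ 1.04 -1.41] +- [1.94 0.96] z0 -0.00616955734428413 span [0.028 0.042 0.009]
pos [0.5778 0.2295 0.0957] q [-0.54  0.64  0.12  1.94 -0.14  0.57 -2.  ] F [-0.3  0.8 -1.8] w 0.0237 t 30.0 jaw -96.2
0 -0.4 -0.6 -0.1 0.0 0.0 -0.0
```

View pics/s14c.png

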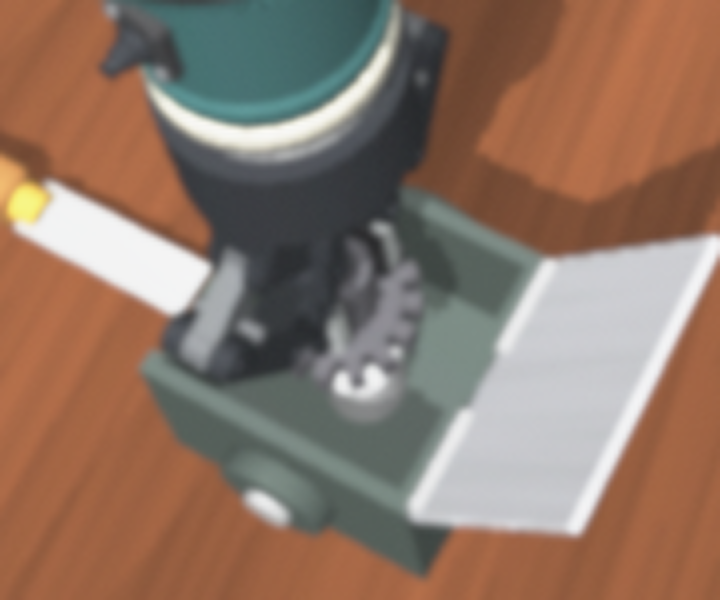

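Call:
apply_moves --deltas "0 -0.5 -0.5 0 0 0 0; 0 0 0 0 0 0 0; 0 0 0 0 0 0 0; 0 0 0 0 0 0 0; 0 0 0 0 0 0 0"

```text
time: 30.62
position: [0.5781, 0.2294, 0.096]
tcp_rot: [-0.038, -0.706, 0.706, 0.038]
contact_force: [-0.3, -0.6, -1.7]
width: 0.0234
```

```bash
python3 pic.py 15; python3 gm.py 15; python3 go.py .5782 .2296 .0963 -96.2 1 0;python3 - <<'E'
from h import *
for n in ["side","top"]:
    p,d,W=cloud(f"pics/{n}15.npz");X,Y,Z=W[...,0],W[...,1],W[...,2]
    for nm,x,y,z in [("tin",.728,.008,.075),("pulley",.606,-.271,.009),("collar",.465,-.25,.009)]:
        m=(d>0)&(np.hypot(X-x,Y-y)<.045)&(Z>z)&(Z<.1);c,r=cv2.minEnclosingCircle((W[m][:,:2]*1000).astype(np.float32));print(n,nm,m.sum(),np.round(c,1),round(r,1))
E
```

```text
tool y [-1.e-04 -0.e+00 -1.e+00]
side 454 rel tcp c [-1.3 -0.3] 27.6 topring 344 [-1.2 -0.5] 27.4 zmin -0.02 tilt deg [ 2.  -1.2] z0 -0.006
top 83 rel tcp c [-19.8  -3.4] 18.5 topring 67 [-19.8  -3.4] 18.5 zmin -0.02 tilt deg [-2.2  0.4] z0 -0.008
pos [0.5782 0.2293 0.096 ] q [-0.54  0.64  0.12  1.94 -0.14  0.57 -2.  ] F [-0.1 -1.1 -2.4] w 0.0233 t 30.725 jaw -96.2
0 0.0 -0.3 -0.3 0 0.0 0.0
side tin 0 [0. 0.] 0.0
side pulley 314 [ 602.3 -271.7] 30.9
side collar 402 [ 466.1 -250.5] 27.2
top tin 359 [727.    8.1] 25.9
top pulley 461 [ 605.9 -271.3] 30.1
top collar 250 [ 464.8 -250.4] 26.1
```

View pics/both15.png

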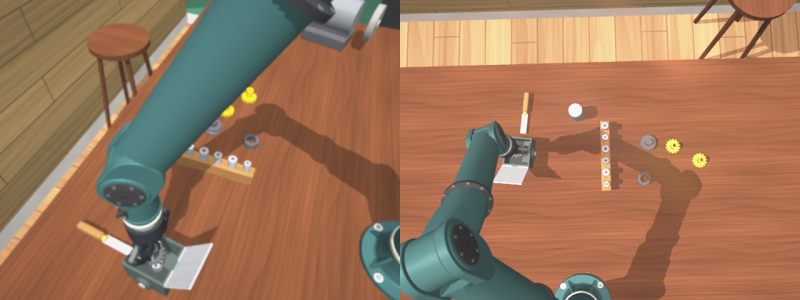

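```bash
python3 -c "
from workcell import robot
print(robot.sign_off())"
```

```text
the job is handed in; nothing more can be done
None
```

The job is done and handed in at about 31 s. I slid the blade into the slot and swung the cover over to its stop at about 2.2 rad, where it stayed. I then laid the scraper flat on the bench and let go. The dark steel gear was carried over the rack and is still held above the shaft end.

**Last checks**
- **Height and level:** the gear's underside is about 10 mm above the shaft end. The tool axis is within 0.1° of vertical. The gear's tilt measured 0 within camera noise of about 1–2°.
- **Centring:** the bore lines up with the shaft to about 1 mm. The last gear-centre estimate read 1.2 mm toward the robot, where the earlier ones read 0.2–0.3 mm; I put that down to pixel noise and did not correct for it.
- **Other objects:** the top camera shows the tin, pulley and collar unmoved. At the end the side camera could not see the tin and saw the pulley only partly, behind the arm. The largest wrist force in the readings was about 7 N, while closing on the scraper and on the gear. I saw no sign of the gear or arm touching the cover, case, shaft or rack, and I did not re-measure the rack at the end.

**One disagreement with the description:** the case was found at a yaw of about 174°, with the slot facing away from the robot. The description gave 60–100° with the slot facing the robot's right. I followed the images, and the blade went in without resistance.

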